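# Weigh the flask stoppers and tip them into the rinsing tub

### The job

With the empty weighing tray on the balance's pan, press the recessed zero button fully with the stylus, and stand the stylus back in its stand. Then put all the loose flask stoppers in the tray on the pan and let go of everything for a second to weigh them; take the tray by its handle, tip all the stoppers out over its open end into the rinsing tub, and set the empty tray back flat on the middle of the pan. Leave the other things on the bench where they are.

Things in the scene. Friction and masses are not known exactly. Their poses are not given: they have to be found in the camera images.
- balance: Laboratory balance, white, fixed to the bench, 230 x 180 mm. Origin: centre of its underside; its own -x is the keypad front, z up. The flat keypad strip (front 70 mm) is 40 mm high, the rear part 45 mm.
- pan (a point): Centre of the top face of the balance's steel weighing pan, 140 x 140 mm, level, 55 mm above the bench. Axes as the balance's.
- zero_top (a point): Centre of the top of the balance's zero button: a round grey cap 14 mm across, 4 mm below the keypad face in a square well 18 mm wide, so fingers do not reach it. It moves down as pressed.
- zero (a joint): Travel of the zero button in m: 0 released, 0.005 fully down. Springs back; about 4 N for full travel, about 1 N to start. It counts as pressed beyond 0.0035.
- stylus: Stylus, loose, 50 g, standing upright in its stand. Its +z is up the axis; origin at the lower tip. A steel shank 7 mm across runs from z = 0 to 36 mm, then a round aluminium grip 16 mm across from z = 36 to 91 mm (take it near z = 65 mm).
- stylus_tip (a point): Centre of the stylus's lower end face.
- stand_hole0 (a point): Centre of the mouth of the stylus stand's hole, on top of a fixed grey block 50 x 50 mm, 40 mm high. Upright round hole 12 mm across, 38 mm deep, 2 mm chamfer; the stylus's grip shoulder rests on the rim, its tip then 36 mm below this point.
- tray: Weighing tray, loose aluminium scoop, about 150 g, on the balance pan. Origin: centre of the underside of its floor, z up. Floor 150 mm (x) by 100 mm (y), 3 mm thick; 3 mm walls, rising to 21 mm, at both sides (y = +-50 mm) and at the handle end (x = -75 mm); the +x end is open, without a lip.
- tray_grip (a point): Middle of the tray's handle, at (-106, 0, 28) mm in the tray's frame, axes as the tray's: an upright black fin behind the handle end, 12 mm thick (y), x = -135 to -75 mm, z = 8 to 42 mm of the tray. Take it across its 12 mm with a firm grip (40 N or more). Pieces on the tray's floor slide once it is tilted by about 27 to 35 degrees.
- tray_lip (a point): Middle of the floor's edge at the tray's open end, at (75, 0, 3) mm in the tray's frame.
- tub: White open rinsing tub, fixed, 160 mm (x) by 180 mm (y) outside, 85 mm high, walls and floor 5 mm. Origin: centre of its underside; z up.
- stopper1: PTFE flask stopper, loose, about 30 g, standing on its head on the bench at first; it may be absent. Origin: centre of the underside of the head; +z runs from head to plug. Hexagonal head 28 mm across flats (flats square to its x axis), z = 0 to 12 mm; round plug 20 mm across, z = 12 to 34 mm. Grip it by the plug, from above.
- stopper2: PTFE flask stopper, loose, about 30 g, standing on its head on the bench at first; it may be absent. Origin: centre of the underside of the head; +z runs from head to plug. Hexagonal head 28 mm across flats (flats square to its x axis), z = 0 to 12 mm; round plug 20 mm across, z = 12 to 34 mm. Grip it by the plug, from above.
- stopper3: PTFE flask stopper, loose, about 30 g, standing on its head on the bench at first; it may be absent. Origin: centre of the underside of the head; +z runs from head to plug. Hexagonal head 28 mm across flats (flats square to its x axis), z = 0 to 12 mm; round plug 20 mm across, z = 12 to 34 mm. Grip it by the plug, from above.
- stopper4: PTFE flask stopper, loose, about 30 g, standing on its head on the bench at first; it may be absent. Origin: centre of the underside of the head; +z runs from head to plug. Hexagonal head 28 mm across flats (flats square to its x axis), z = 0 to 12 mm; round plug 20 mm across, z = 12 to 34 mm. Grip it by the plug, from above.
- stopper5: PTFE flask stopper, loose, about 30 g, standing on its head on the bench at first; it may be absent. Origin: centre of the underside of the head; +z runs from head to plug. Hexagonal head 28 mm across flats (flats square to its x axis), z = 0 to 12 mm; round plug 20 mm across, z = 12 to 34 mm. Grip it by the plug, from above.
- bottle: Small amber bottle, 44 mm across, 80 mm tall, loose, a bystander; origin at the centre of its underside.
- beaker: Small glass beaker, 60 mm across, 70 mm tall, loose, a bystander; origin at the centre of its underside.
- marker: Marker pen lying down, about 130 mm long and 16 mm thick, loose, a bystander; origin at the centre of its underside.
- petri: Closed petri dish, 60 mm across, 15 mm tall, loose, a bystander; origin at the centre of its underside.
- tipbox: Box of pipette tips, 80 x 120 x 55 mm, loose, a bystander; origin at the centre of its underside.
Not all that is in view belongs to the job. What is shaped like the stylus but purple is not meant. Of the things that look like the tray, the larger one is meant.

How it is judged:
On the way, in this order (a step that is already met when the one before it is completed fails the run):
1. the zero button is pressed with the stylus while the tray stands empty on the pan (value of joint zero above 0.0035 m and distance between stylus_tip and zero_top below 0.009 m and x of tray in the frame of pan between -0.035 and 0.035 m and y of tray in the frame of pan between -0.035 and 0.035 m and z of tray in the frame of pan between -0.004 and 0.006 m and angle between tray's own z axis and vertical below 0.08 rad and not (x of stopper1 in the frame of tray between -0.08 and 0.08 m and y of stopper1 in the frame of tray between -0.047 and 0.047 m and z of stopper1 in the frame of tray between -0.003 and 0.045 m) and not (x of stopper2 in the frame of tray between -0.08 and 0.08 m and y of stopper2 in the frame of tray between -0.047 and 0.047 m and z of stopper2 in the frame of tray between -0.003 and 0.045 m) and not (x of stopper3 in the frame of tray between -0.08 and 0.08 m and y of stopper3 in the frame of tray between -0.047 and 0.047 m and z of stopper3 in the frame of tray between -0.003 and 0.045 m) and not (x of stopper4 in the frame of tray between -0.08 and 0.08 m and y of stopper4 in the frame of tray between -0.047 and 0.047 m and z of stopper4 in the frame of tray between -0.003 and 0.045 m) and not (x of stopper5 in the frame of tray between -0.08 and 0.08 m and y of stopper5 in the frame of tray between -0.047 and 0.047 m and z of stopper5 in the frame of tray between -0.003 and 0.045 m)), for 0.1 s.
2. all the stoppers present lie in the tray, the tray stands on the pan and the gripper holds nothing of them (x of tray in the frame of pan between -0.035 and 0.035 m and y of tray in the frame of pan between -0.035 and 0.035 m and z of tray in the frame of pan between -0.004 and 0.006 m and angle between tray's own z axis and vertical below 0.08 rad and x of stopper1 in the frame of tray between -0.08 and 0.08 m and y of stopper1 in the frame of tray between -0.047 and 0.047 m and z of stopper1 in the frame of tray between -0.003 and 0.045 m and x of stopper2 in the frame of tray between -0.08 and 0.08 m and y of stopper2 in the frame of tray between -0.047 and 0.047 m and z of stopper2 in the frame of tray between -0.003 and 0.045 m and x of stopper3 in the frame of tray between -0.08 and 0.08 m and y of stopper3 in the frame of tray between -0.047 and 0.047 m and z of stopper3 in the frame of tray between -0.003 and 0.045 m and x of stopper4 in the frame of tray between -0.08 and 0.08 m and y of stopper4 in the frame of tray between -0.047 and 0.047 m and z of stopper4 in the frame of tray between -0.003 and 0.045 m and x of stopper5 in the frame of tray between -0.08 and 0.08 m and y of stopper5 in the frame of tray between -0.047 and 0.047 m and z of stopper5 in the frame of tray between -0.003 and 0.045 m and contact force between the fingers and tray below 0.1 N and contact force between the fingers and stopper1 below 0.1 N and contact force between the fingers and stopper2 below 0.1 N and contact force between the fingers and stopper3 below 0.1 N and contact force between the fingers and stopper4 below 0.1 N and contact force between the fingers and stopper5 below 0.1 N), for 0.7 s.
3. the tray, lifted off the pan with all the stoppers in it, is tipped at the tub (20 degrees or more, its open end within 20 cm of the tub's middle, seen from above) (angle between tray's own z axis and vertical above 0.35 rad and horizontal distance between tray_lip and tub below 0.2 m and height (world z) of tray_grip above 0.1 m and x of stopper1 in the frame of tray between -0.08 and 0.08 m and y of stopper1 in the frame of tray between -0.047 and 0.047 m and z of stopper1 in the frame of tray between -0.003 and 0.045 m and x of stopper2 in the frame of tray between -0.08 and 0.08 m and y of stopper2 in the frame of tray between -0.047 and 0.047 m and z of stopper2 in the frame of tray between -0.003 and 0.045 m and x of stopper3 in the frame of tray between -0.08 and 0.08 m and y of stopper3 in the frame of tray between -0.047 and 0.047 m and z of stopper3 in the frame of tray between -0.003 and 0.045 m and x of stopper4 in the frame of tray between -0.08 and 0.08 m and y of stopper4 in the frame of tray between -0.047 and 0.047 m and z of stopper4 in the frame of tray between -0.003 and 0.045 m and x of stopper5 in the frame of tray between -0.08 and 0.08 m and y of stopper5 in the frame of tray between -0.047 and 0.047 m and z of stopper5 in the frame of tray between -0.003 and 0.045 m).
At the end, for the whole second after the job is handed in: Every stopper present rests in the tub, the tray stands flat on the balance pan (its centre within 35 mm of the pan's middle along each pan axis), the stylus stands in its stand's hole, shank at least 30 mm deep, and all are at rest (x of stopper1 in the frame of tub between -0.076 and 0.076 m and y of stopper1 in the frame of tub between -0.086 and 0.086 m and z of stopper1 in the frame of tub between 0.001 and 0.075 m and x of stopper2 in the frame of tub between -0.076 and 0.076 m and y of stopper2 in the frame of tub between -0.086 and 0.086 m and z of stopper2 in the frame of tub between 0.001 and 0.075 m and x of stopper3 in the frame of tub between -0.076 and 0.076 m and y of stopper3 in the frame of tub between -0.086 and 0.086 m and z of stopper3 in the frame of tub between 0.001 and 0.075 m and x of stopper4 in the frame of tub between -0.076 and 0.076 m and y of stopper4 in the frame of tub between -0.086 and 0.086 m and z of stopper4 in the frame of tub between 0.001 and 0.075 m and x of stopper5 in the frame of tub between -0.076 and 0.076 m and y of stopper5 in the frame of tub between -0.086 and 0.086 m and z of stopper5 in the frame of tub between 0.001 and 0.075 m and x of tray in the frame of pan between -0.035 and 0.035 m and y of tray in the frame of pan between -0.035 and 0.035 m and z of tray in the frame of pan between -0.004 and 0.006 m and angle between tray's own z axis and vertical below 0.08 rad and horizontal distance between stylus_tip and stand_hole0 below 0.006 m and z of stylus_tip in the frame of stand_hole0 below -0.03 m and angle between stylus's own z axis and vertical below 0.15 rad and linear speed of each of stopper1, stopper2, stopper3, stopper4, stopper5, tray, stylus below 0.02 m/s); the robot touches nothing.
It fails at once if the bottle is knocked more than 5 cm from its place (distance of bottle from where it was at the start of the episode above 0.05 m).
It fails at once if the beaker is knocked more than 5 cm from its place (distance of beaker from where it was at the start of the episode above 0.05 m).
It fails at once if the marker is knocked more than 5 cm from its place (distance of marker from where it was at the start of the episode above 0.05 m).
It fails at once if the petri is knocked more than 5 cm from its place (distance of petri from where it was at the start of the episode above 0.05 m).
It fails at once if the tipbox is knocked more than 5 cm from its place (distance of tipbox from where it was at the start of the episode above 0.05 m).
Of stopper1, stopper2, stopper3, stopper4, stopper5 only 3 to 5 are there at a start; the rules pass over those that are not, and their reading is None.
At some moment in a run one of stopper1, stopper2, stopper3, stopper4, stopper5 may be knocked a few centimetres aside while the robot is not near it.
It also fails if it takes over 210 s, if anything falls off the work surface, if the arm or the gripper's body presses on something with over 40 N, if the wrist force passes 120 N, or if a joint passes its speed limit or range.

### The arm

A 6-joint arm with a two-finger parallel gripper is mounted at the origin on the work surface. World frame = base frame: x ahead of the robot, y to its left, z up, the work surface at z = 0. Lengths are in m, angles in rad, forces in N, time in s.
With the tool pointing down it reaches from about 0.275 to 0.875 m from the base axis. Payload 12.5 kg.
Tool frame: the origin (TCP) lies at the very end of the fingers, on their centre line; the grasp point (between the pads) lies 19 mm behind it; z points along the fingers, y is the line along which they close (so a half turn about z gives the same grasp; the last joint's range is limited). The gripper opens to 85 mm and grips with 20 to 120 N. Pads are 22 mm wide; open, the fingers measure 114 mm over their backs; the gripper's body (76 mm by 85 mm) begins 54 mm behind the grasp point. The pads swing forward as they close: fully open they stand 13 mm farther back than shut.
Start: joints at [1.054, 0.351, 1.652, -0, 1.139, -0.085], TCP at [0.23, 0.5, 0.231] pointing down, gripper open.
Joint ranges: [-2.75, 2.75], [-0.79, 2.1], [0.01, 2.65], [-1.57, 4.71], [0.07, 3.14], [-2.87, 2.87]. Speed limits (rad/s): [2.22, 2.22, 2.79, 3.14, 3.14, 3.14].

### API

Orientations are given as a unit quaternion [w, x, y, z].
In Python, from station import ctrl gives the robot as it stands.
- The arm moves only by the tool drive_tool, never from a script. Its argument "motion" is a list of rows, each a list of 7 numbers: the shift along the tool's x, y, z in mm, then the turn, a rotation vector about the tool's x, y, z in rad, then the finger opening in mm, from 0 to 85.4. A call has 1 to 5 rows; each row is the pose to reach, as a shift and turn from the pose commanded when the call began, along the tool's axes at that moment; what a row does not reach only later rows make up. A row lasts 1/10 s, in which the tool goes at most 50 mm and 8.59 degrees, less where a joint would pass 70% of its speed; a pose out of reach is approached as far as the arm can. A call with a gripper value outside its range is refused whole. The fingers move at their own pace and stop on an object; the grip force is fixed at half the most. Time passes only in rows, so rows that repeat a pose let the fingers close. It gives the time, the measured TCP pose, the force, the opening and the grip force at its end, in the units of the state.
- ctrl.get_state(): the state, without advancing time (a new reading comes with each control period).
- ctrl.get_image(name): name is "scene" or "top" or "wrist"; returns a dict with "frame" (400x640x3 uint8, blue, green, red), "range_z" (400x640 float32, m along the optical axis (not along the pixel's ray), 0 where there is no reading), "K" (3x3 intrinsics, pixels), "k1" (the pictures are not rectified: a ray, as slopes to the right and down, at radius r is drawn at 1 + k1 r^2 times it, then the intrinsics apply), "extrinsics" (4x4, takes a point from world to camera coordinates); the wrist camera has in their place "T_tool_cam" (4x4, takes a point from camera to tool coordinates, whose origin is the TCP and whose axes are the flange's). Camera axes: x right, y down, z forward; pixel columns grow to the right and rows downward; lengths in m; the calibration is good to about 2 mm. A picture is of the moment at which its call begins: read the wrist's pose just before it.
- ctrl.hand_in(): hands the job in; it is judged then, once.
The state is a dict: "time": time; "q": joint angles; "dq": joint speeds; "joint_torque": joint torques, N m; "ee_pos": TCP position; "ee_rot": TCP orientation; "wrist_force": force on the tool from outside, world axes, zero at the start; "torque": the same for the moment, N m; "finger_gap": opening from 0.0 (shut) to 1.0 (fully open); "grasp_force": force on a finger pad.
Only numpy, scipy, OpenCV 4.12 (cv2) and the standard library are available. Lean on these libraries where they do the work, as an engineer would, in place of code of your own. Each camera call takes 0.05 s, during which the arm holds its last target. There are 200 camera calls.

## Working session

There is one attempt and no reset: what is moved stays moved. The work goes in short steps, Python scripts to look and compute and a tool call to move; the robot and the scene stay as the last step left them, time stands still between calls to the robot, and variables do not carry over. Pictures are saved under pics/ and viewed, at most 14 in all, crops included, and the job is handed in when it is done.

Besides the shell and the picture viewer there is one more tool, called after "Call:" as name(argument=value, ...), one argument or row to a line, values as JSON. drive_tool: Moves the arm, as the interface text tells. Its arguments: {"type":"object","properties":{"motion":{"type":"array","items":{"type":"array","items":{"type":"number"}}}},"required":["motion"]}

```bash
mkdir -p pics; ls; cat > h.py <<'E'
import numpy as np, cv2
from station import ctrl
from scipy.spatial.transform import Rotation as R
def pose(s=None):
    s=s or ctrl.get_state(); q=s['ee_rot']; return np.array(s['ee_pos']),R.from_quat([q[1],q[2],q[3],q[0]])
def grab(name):
    p,r=pose(); d=ctrl.get_image(name)
    if name=='wrist':
        T=np.eye(4);T[:3,:3]=r.as_matrix();T[:3,3]=p; d['W']=T@d['T_tool_cam']
    else: d['W']=np.linalg.inv(d['extrinsics'])
    return d
def rays(d,uv):
    uv=np.asarray(uv,float).reshape(-1,1,2)
    D=np.array([d['k1'],0,0,0,0.])
    n=cv2.undistortPoints(uv,np.array(d['K']),D,).reshape(-1,2)
    return np.c_[n,np.ones(len(n))]
def onplane(d,uv,z):
    c=rays(d,uv)@d['W'][:3,:3].T; o=d['W'][:3,3]
    return o+c*((z-o[2])/c[:,2])[:,None]
def cloud(d):
    h,w=d['range_z'].shape
    v,u=np.mgrid[:h,:w]; r=rays(d,np.c_[u.ravel(),v.ravel()])
    P=r*d['range_z'].ravel()[:,None]
    P=P@d['W'][:3,:3].T+d['W'][:3,3]; P[d['range_z'].ravel()==0]=np.nan
    return P.reshape(h,w,3)
def pix(d,P):
    P=np.atleast_2d(P); T=np.linalg.inv(d['W']); c=P@T[:3,:3].T+T[:3,3]
    n=c[:,:2]/c[:,2:]; n=n*(1+d['k1']*(n**2).sum(1))[:,None]; K=np.array(d['K'])
    return n*[K[0,0],K[1,1]]+[K[0,2],K[1,2]]
def totool(dp):
    """world displacement (m) -> tool mm"""
    return pose()[1].inv().apply(dp)*1000
E
cat > a.py <<'E'
from h import *
import pickle
s=ctrl.get_state();print(s)
D={}
for n in('scene','top'):
    d=grab(n);D[n]=d;cv2.imwrite(f'pics/{n}0.png',d['frame']);print(n,d['K'],d['k1'],d['W'].round(3))
pickle.dump(D,open('d0.pkl','wb'))
E
python3 a.py
```

```text
pics
{'time': 0.0, 'q': array([ 1.05439846e+00,  3.51257770e-01,  1.65240588e+00,  1.40784950e-05,
        1.13908875e+00, -8.45699048e-02]), 'dq': array([-3.99029366e-05, -9.57662045e-04,  1.10297626e-04, -5.43209193e-04,
        8.01459787e-04,  8.73193018e-04]), 'joint_torque': array([ 3.58630423e-04, -5.06103444e+01, -2.91413373e+01, -1.31609863e-04,
        4.47070808e-03,  2.22360072e-06]), 'ee_pos': array([0.22999287, 0.49925166, 0.23075355]), 'ee_rot': array([-1.77737640e-04,  2.14243120e-01,  9.76780195e-01, -5.51999330e-04]), 'wrist_force': array([0.75415541, 0.04033555, 0.88604789]), 'torque': array([ 0.01118371, -0.02147076,  0.02187479]), 'grasp_force': 0.0, 'finger_gap': 0.9996053537936012}
scene [[403.63637602   0.         326.06727423]
 [  0.         403.63637602 197.77480461]
 [  0.           0.           1.        ]] 0.01847346863901263 [[ 0.115  0.703 -0.702  1.293]
 [ 0.993 -0.093  0.07  -0.095]
 [-0.016 -0.705 -0.709  0.791]
 [ 0.     0.     0.     1.   ]]
top [[492.95364763   0.         321.31438676]
 [  0.         492.95364763 191.42115531]
 [  0.           0.           1.        ]] -0.033644682641985495 [[ 0.007 -0.982  0.189  0.278]
 [-1.    -0.01  -0.015 -0.018]
 [ 0.016 -0.189 -0.982  1.556]
 [ 0.     0.     0.     1.   ]]
```

View pics/top0.png

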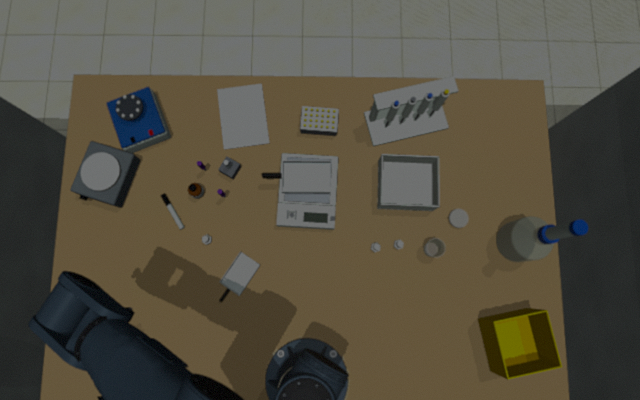

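View pics/scene0.png

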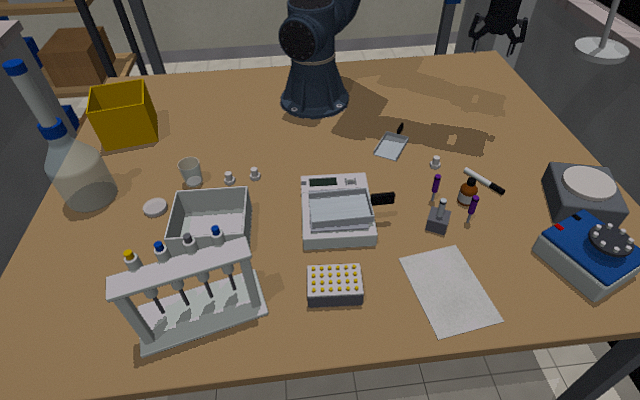

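The top view shows the balance at (308,190) with the keypad toward the robot, the tray on it with its handle at (271,176), the tub at (409,182), and stoppers at (376,248), (399,244) and (207,239). The stylus candidates are:
- the grey one in the stand at (229,167), which I choose
- purple ones at (202,165) and (222,193), which are decoys

For the tray, the one on the pan at (308,177) is the larger. The small scoop at (240,272) is a decoy. I'll check these in a close crop.

```bash
cat > b.py <<'E'
from h import *
import pickle
D=pickle.load(open('d0.pkl','rb'))
def crop(n,u,v,w,h,W,H):
    f=D[n]['frame'][v:v+h,u:u+w]; return np.clip(cv2.resize(f,(W,H),interpolation=cv2.INTER_CUBIC)*1.5,0,255).astype('uint8')
a=crop('scene',410,140,110,100,400,300); b=crop('top',185,150,100,75,400,300)
c=crop('scene',295,160,110,90,400,300); e=crop('top',265,145,100,90,400,300)
cv2.imwrite('pics/crop0.png',np.vstack([np.hstack([a,b]),np.hstack([c,e])]))
for n in D:
    P=cloud(D[n]); f=D[n]['frame'].astype(int)
    print(n)
    # blobs of things standing 20..60mm above bench 
    m=((P[...,2]>0.02)&(P[...,2]<.1)&(abs(P[...,1])<.8)&(P[...,0]>.1)).astype('uint8')
    k,l,st,ce=cv2.connectedComponentsWithStats(m)
    for i in range(1,k):
        if st[i,4]>12:
            q=P[l==i]; print(ce[i].round(0),st[i,4],np.median(q,0).round(3),q.min(0).round(3),q.max(0).round(3),np.median(f[l==i],0))
E
python3 b.py
```

```text
scene
[126. 129.] 1386 [ 0.197 -0.599  0.061] [ 0.1   -0.685  0.02 ] [ 0.218 -0.525  0.1  ] [  0.  79. 103.]
[400. 127.] 39 [0.255 0.251 0.031] [0.232 0.239 0.021] [0.272 0.266 0.035] [9. 6. 6.]
[436. 159.] 48 [0.426 0.316 0.033] [0.412 0.308 0.021] [0.433 0.326 0.038] [123.  122.5 126. ]
[190. 169.] 487 [ 0.406 -0.388  0.053] [ 0.364 -0.417  0.02 ] [ 0.426 -0.36   0.073] [ 99. 108. 112.]
[ 89. 191.] 1352 [ 0.472 -0.628  0.062] [ 0.391 -0.713  0.02 ] [ 0.489 -0.593  0.1  ] [79. 87. 89.]
[585. 226.] 8413 [0.742 0.561 0.071] [0.519 0.45  0.02 ] [0.905 0.731 0.1  ] [98. 71. 72.]
[254. 170.] 48 [ 0.405 -0.211  0.032] [ 0.39 -0.22  0.02] [ 0.411 -0.202  0.038] [114.5 111.5 120. ]
[228. 175.] 52 [ 0.414 -0.285  0.032] [ 0.399 -0.296  0.02 ] [ 0.419 -0.276  0.038] [119.5 123.5 127. ]
[340. 209.] 5188 [0.615 0.006 0.056] [ 0.454 -0.092  0.02 ] [0.696 0.143 0.1  ] [157.  152.5 151. ]
[436. 184.] 124 [0.563 0.265 0.068] [0.552 0.259 0.022] [0.568 0.274 0.095] [65.  17.  45.5]
[469. 194.] 463 [0.587 0.341 0.055] [0.556 0.325 0.02 ] [0.655 0.375 0.094] [25. 38. 67.]
[206. 211.] 2529 [ 0.529 -0.3
[... 2383 characters left out ...]
  ] [44. 53. 53.]
[205. 239.] 37 [0.417 0.318 0.033] [0.409 0.309 0.022] [0.427 0.327 0.043] [107. 108. 107.]
[436. 247.] 194 [ 0.397 -0.399  0.053] [ 0.365 -0.417  0.02 ] [ 0.423 -0.358  0.078] [64. 75. 77.]
[400. 244.] 38 [ 0.407 -0.284  0.033] [ 0.399 -0.295  0.02 ] [ 0.417 -0.275  0.039] [107.5 108.5 109. ]
[376. 247.] 35 [ 0.398 -0.211  0.034] [ 0.391 -0.22   0.021] [ 0.407 -0.202  0.044] [108. 109. 109.]
[224. 295.] 49 [0.248 0.252 0.031] [0.23  0.239 0.022] [0.266 0.267 0.036] [14. 20. 22.]
[497. 325.] 436 [ 0.174 -0.54   0.062] [ 0.1   -0.683  0.02 ] [ 0.214 -0.524  0.099] [ 0. 38. 48.]
[539. 330.] 390 [ 0.151 -0.692  0.061] [ 0.101 -0.704  0.02 ] [ 0.203 -0.678  0.1  ] [ 0. 38. 48.]
```

View pics/crop0.png

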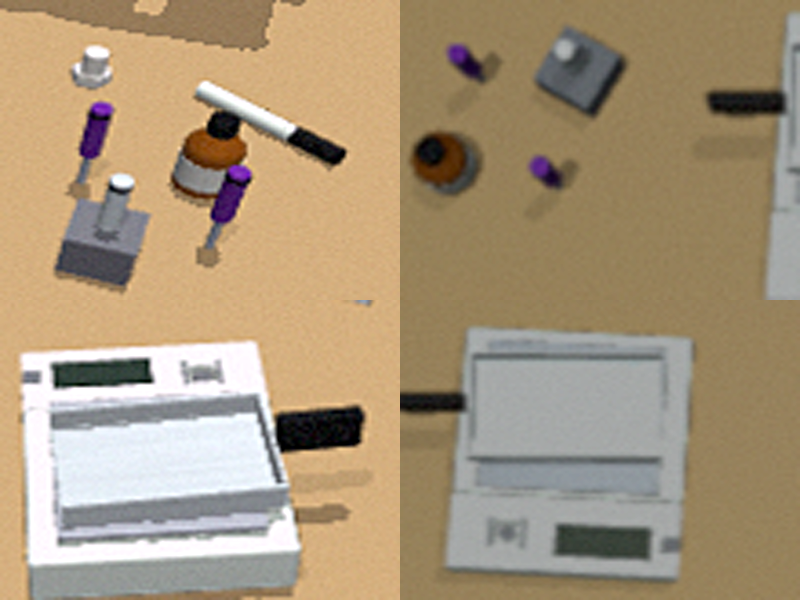

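The crop confirms it: the grey stylus stands in the block at top (229,167), both purple ones stand free on the bench, the tray on the pan is the large one, and the zero button is at about top (292,214). There are three stoppers. Next I'll measure the stylus and move the wrist camera there.

```bash
cat > c.py <<'E'
from h import *
import pickle
D=pickle.load(open('d0.pkl','rb'))
for n in D:
    P=cloud(D[n]);x,y,z=P[...,0],P[...,1],P[...,2]
    def show(t,m): q=P[m]; print(n,t,len(q),q.mean(0).round(4),q.min(0).round(4),q.max(0).round(4))
    near=(abs(x-.65)<.06)&(abs(y-.25)<.055)
    show('grip',near&(z>.06)&(z<.11)); show('top',near&(z>.088)&(z<.11)); show('block',near&(z>.034)&(z<.044))
    show('handle',(abs(x-.63)<.06)&(y>.085)&(y<.17)&(z>.05)&(z<.12))
    show('keypad',(abs(y)<.2)&(x>.4)&(x<.51)&(z>.03)&(z<.05))
    show('tubrim',(abs(y+.31)<.15)&(abs(x-.6)<.15)&(z>.08)&(z<.092))
b=onplane(D['top'],[[291.75,214.3]],.036),onplane(D['scene'],[[350.8,181]],.036);print('button',b)
print(ctrl.get_image('wrist')['T_tool_cam'].round(4))
E
python3 c.py
```

```text
scene grip 89 [0.6516 0.2501 0.0834] [0.6421 0.2439 0.062 ] [0.6576 0.2593 0.0992]
scene top 38 [0.6501 0.251  0.0944] [0.6421 0.2442 0.0881] [0.6576 0.2593 0.0992]
scene block 283 [0.6525 0.2495 0.0404] [0.6137 0.2187 0.0343] [0.6794 0.2849 0.0437]
scene handle 278 [0.6151 0.1133 0.086 ] [0.6048 0.0852 0.0633] [0.6193 0.1428 0.1003]
scene keypad 823 [0.485  0.005  0.0412] [ 0.4544 -0.0819  0.0308] [0.51   0.0987 0.0458]
scene tubrim 601 [ 0.6005 -0.3148  0.0842] [ 0.5152 -0.4055  0.08  ] [ 0.6847 -0.2194  0.0892]
top grip 36 [0.6445 0.2508 0.0878] [0.6373 0.2447 0.063 ] [0.6544 0.2578 0.102 ]
top top 24 [0.6459 0.2518 0.0947] [0.6373 0.2453 0.0882] [0.6544 0.2578 0.102 ]
top block 173 [0.645  0.2522 0.0394] [0.6167 0.22   0.0343] [0.6794 0.2858 0.0439]
top handle 117 [0.6076 0.1123 0.0881] [0.5826 0.0851 0.0517] [0.653  0.1412 0.1027]
top keypad 950 [0.4834 0.0051 0.0404] [ 0.4542 -0.0837  0.03  ] [0.51   0.0968 0.0494]
top tubrim 363 [ 0.5978 -0.3159  0.085 ] [ 0.5177 -0.4043  0.0801] [ 0.6813 -0.2201  0.0919]
button (array([[0.49635563, 0.05108096, 0.036     ]]), array([[0.49066295, 0.05453472, 0.036     ]]))
[[ 1.400e-03 -9.469e-01 -3.216e-01  8.380e-02]
 [ 1.000e+00  1.600e-03 -4.000e-04 -3.000e-04]
 [ 9.000e-04 -3.216e-01  9.469e-01 -1.422e-01]
 [ 0.000e+00  0.000e+00  0.000e+00  1.000e+00]]
```

Call:
drive_tool(
  motion=[
    [0, 0, -100, 0, 0, 1.139, 85],
    [0, 0, -100, 0, 0, 1.139, 85],
    [0, 0, -100, 0, 0, 1.139, 85],
    [0, 0, -100, 0, 0, 1.139, 85],
    [0, 0, -100, 0, 0, 1.139, 85],
  ],
)

```text
time: 0.65
ee_pos: [0.2301, 0.4994, 0.3313]
ee_rot: [-0.0, 0.56, 0.829, -0.0]
wrist_force: [0.2, -0.5, 0.1]
finger_gap: 0.994
grasp_force: 0.0
```

Call:
drive_tool(
  motion=[
    [-387, 294, 50, 0, 0, 0.383, 40],
    [-387, 294, 50, 0, 0, 0.383, 40],
    [-387, 294, 50, 0, 0, 0.383, 40],
    [-387, 294, 50, 0, 0, 0.383, 40],
    [-387, 294, 50, 0, 0, 0.383, 40],
  ],
)

```text
time: 1.15
ee_pos: [0.4459, 0.372, 0.3054]
ee_rot: [-0.0, 0.705, 0.709, -0.0]
wrist_force: [1.4, 0.3, 0.1]
finger_gap: 0.468
grasp_force: 0.0
```

```bash
python3 -c "
from h import *
p,r=pose();print(p,r.as_matrix().round(3)); print(totool(np.array([.647,.2508,.28])-p))"
```

```text
[0.44590372 0.37197758 0.30535925] [[-0.006  1.    -0.   ]
 [ 1.     0.006 -0.   ]
 [-0.    -0.    -1.   ]]
[-122.36025152  200.38275548   25.32845176]
```

Call:
drive_tool(
  motion=[
    [-122, 200, 25, 0, 0, 0.006, 40],
    [-122, 200, 25, 0, 0, 0.006, 40],
    [-122, 200, 25, 0, 0, 0.006, 40],
    [-122, 200, 25, 0, 0, 0.006, 40],
    [-122, 200, 25, 0, 0, 0.006, 40],
  ],
)

```text
time: 1.65
ee_pos: [0.6472, 0.2503, 0.2796]
ee_rot: [-0.0, 0.708, 0.707, -0.0]
wrist_force: [-0.6, 0.6, -0.8]
finger_gap: 0.469
grasp_force: 0.0
```

Call:
drive_tool(
  motion=[
    [0, 0, 0, 0, 0, 0, 40],
    [0, 0, 0, 0, 0, 0, 40],
  ],
)

```text
time: 1.85
ee_pos: [0.6452, 0.2521, 0.2799]
ee_rot: [-0.0, 0.707, 0.707, -0.001]
wrist_force: [-0.2, -0.1, 0.4]
finger_gap: 0.47
grasp_force: 0.0
```

```bash
cat > w.py <<'E'
from h import *
import sys,pickle
d=grab('wrist');cv2.imwrite(f'pics/{sys.argv[1]}.png',d['frame']);pickle.dump(d,open(sys.argv[1]+'.pkl','wb'))
print(pose()[0])
E
python3 w.py w1; python3 - <<'E'
from h import *
import pickle
d=pickle.load(open('w1.pkl','rb'));P=cloud(d);x,y,z=P[...,0],P[...,1],P[...,2]
near=(abs(x-.65)<.06)&(abs(y-.25)<.055)
for a,b in((.088,.1),(.07,.088),(.05,.07),(.034,.044)):
    q=P[near&(z>a)&(z<b)];print(a,len(q),np.mean(q,0).round(4),np.percentile(q,3,0).round(4),np.percentile(q,97,0).round(4))
E
```

```text
[0.64467806 0.25284685 0.28042659]
0.088 163 [0.6472 0.2531 0.0941] [0.6399 0.2459 0.0902] [0.6539 0.2599 0.096 ]
0.07 35 [0.6469 0.2585 0.0787] [0.6399 0.2556 0.0707] [0.654  0.2601 0.0877]
0.05 42 [0.6466 0.2581 0.0604] [0.6395 0.2538 0.0505] [0.6541 0.26   0.0695]
0.034 1188 [0.6472 0.2548 0.0395] [0.6206 0.2255 0.0378] [0.6745 0.2796 0.041 ]
```

View pics/w1.png

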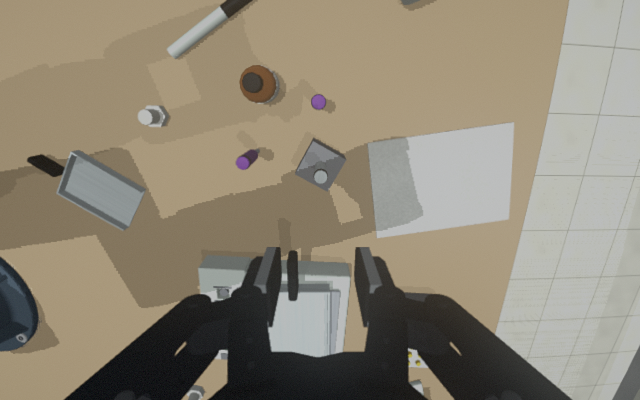

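The stylus cap is at (321,176) in this wrist picture, standing in the block at (0.647, 0.253). The heights match: 0.095 for the top and 0.040 for the block. Descending to grasp it.

Call:
drive_tool(
  motion=[
    [0, 2, 50, 0, 0, 0, 40],
    [0, 2, 100, 0, 0, 0, 40],
    [0, 2, 150, 0, 0, 0, 40],
    [0, 2, 180, 0, 0, 0, 40],
    [0, 2, 190, 0, 0, 0, 40],
  ],
)

```text
time: 2.4
ee_pos: [0.6447, 0.2532, 0.0876]
ee_rot: [-0.001, 0.707, 0.708, -0.002]
wrist_force: [-0.2, -1.0, 0.7]
finger_gap: 0.467
grasp_force: 0.0
```

Call:
drive_tool(
  motion=[
    [0, 0, 0, 0, 0, 0, 40],
    [0, 0, 0, 0, 0, 0, 40],
    [0, 0, 0, 0, 0, 0, 40],
  ],
)

```text
time: 2.7
ee_pos: [0.6481, 0.2531, 0.0932]
ee_rot: [0.001, 0.707, 0.707, 0.002]
wrist_force: [0.1, 0.9, 0.4]
finger_gap: 0.473
grasp_force: 0.0
```

Call:
drive_tool(
  motion=[
    [0, 0, 18, 0, 0, 0, 40],
    [0, 0, 36, 0, 0, 0, 40],
    [0, 0, 36, 0, 0, 0, 40],
    [0, 0, 36, 0, 0, 0, 40],
  ],
)

```text
time: 3.1
ee_pos: [0.6468, 0.2524, 0.0538]
ee_rot: [-0.0, 0.707, 0.707, -0.001]
wrist_force: [-0.1, 0.6, 0.9]
finger_gap: 0.469
grasp_force: 0.0
```

```bash
python3 - <<'E'
from h import *
a=[]
for i in range(3):
    a.append(pose()[0]); d=grab('wrist')
print(np.array(a).round(4))
cv2.imwrite('pics/w2.png',d['frame'])
E
```

```text
[[0.6468 0.2524 0.0538]
 [0.6472 0.2526 0.0546]
 [0.6475 0.2526 0.055 ]]
```

View pics/w2.png

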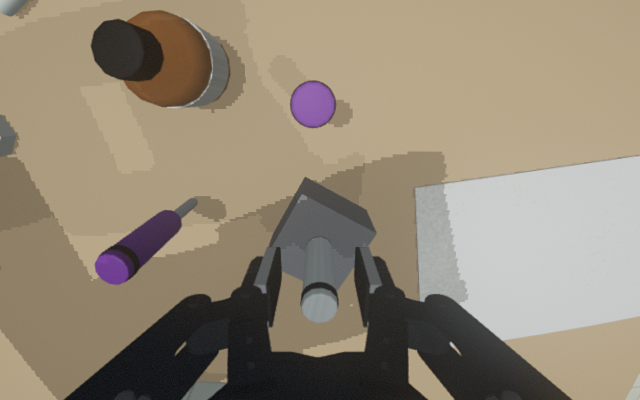

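The stylus sits centred between the pads at (319,290), with the block clear below. Closing.

Call:
drive_tool(
  motion=[
    [0, 0, 0, 0, 0, 0, 10],
    [0, 0, 0, 0, 0, 0, 10],
    [0, 0, 0, 0, 0, 0, 10],
    [0, 0, 0, 0, 0, 0, 10],
    [0, 0, 0, 0, 0, 0, 10],
  ],
)

```text
time: 3.75
ee_pos: [0.6474, 0.2526, 0.0552]
ee_rot: [0.0, 0.707, 0.707, 0.0]
wrist_force: [-1.6, -0.6, 5.2]
finger_gap: 0.171
grasp_force: 58.4
```

Call:
drive_tool(
  motion=[
    [0, 0, -20, 0, 0, 0, 10],
    [0, 0, -50, 0, 0, 0, 10],
    [0, 0, -80, 0, 0, 0, 10],
    [0, 0, -100, 0, 0, 0, 10],
    [0, 0, -100, 0, 0, 0, 10],
  ],
)

```text
time: 4.25
ee_pos: [0.6484, 0.2529, 0.1576]
ee_rot: [0.001, 0.707, 0.707, 0.002]
wrist_force: [0.7, -0.8, -0.3]
finger_gap: 0.171
grasp_force: 58.5
```

Call:
drive_tool(
  motion=[
    [-233, -155, -20, 0, 0, 0, 10],
    [-233, -155, -20, 0, 0, 0, 10],
    [-233, -155, -20, 0, 0, 0, 10],
    [-233, -155, -20, 0, 0, 0, 10],
    [-233, -155, -20, 0, 0, 0, 10],
  ],
)

```text
time: 4.75
ee_pos: [0.507, 0.0436, 0.1713]
ee_rot: [-0.001, 0.707, 0.707, -0.001]
wrist_force: [1.3, -0.4, 0.4]
finger_gap: 0.17
grasp_force: 58.7
```

```bash
python3 -c "
from h import *
p,r=pose();print(p, totool(np.array([.493,.02,.177])-p),r.as_rotvec())"
```

```text
[0.50702656 0.04359044 0.17125818] [-23.58585377 -14.04567488  -5.71384991] [-2.22017201e+00 -2.22098881e+00  2.13576150e-03]
```

Call:
drive_tool(
  motion=[
    [-23, -14, -4, 0, 0, 0, 10],
    [-23, -14, -4, 0, 0, 0, 10],
    [-23, -14, -4, 0, 0, 0, 10],
    [-23, -14, -4, 0, 0, 0, 10],
    [-23, -14, -4, 0, 0, 0, 10],
  ],
)

```text
time: 5.25
ee_pos: [0.4953, 0.0226, 0.176]
ee_rot: [-0.0, 0.707, 0.707, -0.0]
wrist_force: [-0.9, 0.4, -0.5]
finger_gap: 0.169
grasp_force: 58.7
```

```bash
python3 w.py w3; python3 - <<'E'
import cv2
f=cv2.imread('pics/w3.png'); g=cv2.resize(f[40:280,160:480],(800,600),interpolation=cv2.INTER_CUBIC); cv2.imwrite('pics/w3c.png',g)
E
```

```text
[0.49522888 0.02261296 0.17605435]
```

View pics/w3c.png

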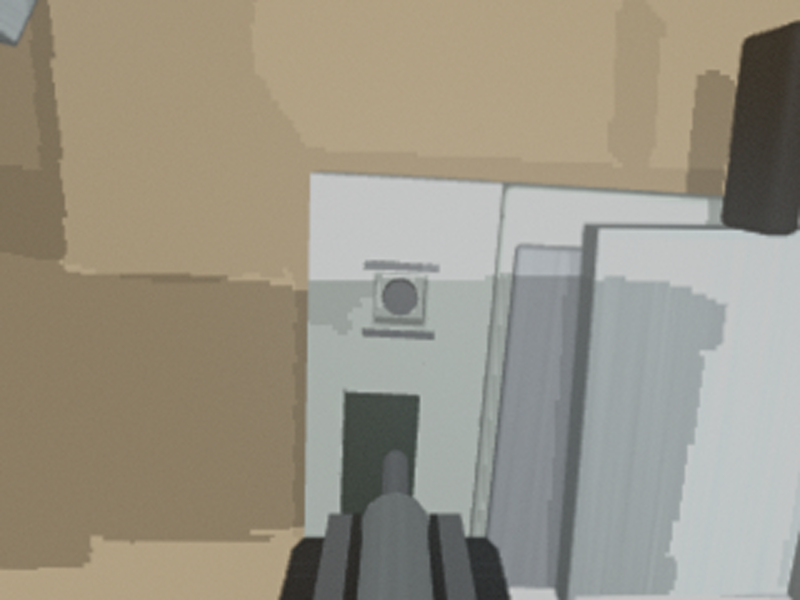

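The zero button is at crop (400,296), which is frame (320,158). The stylus tip is at crop (396,455), which is frame (318,222).

```bash
python3 - <<'E'
from h import *
import pickle
d=pickle.load(open('w3.pkl','rb'));p,_=pose()
P=cloud(d)
b=onplane(d,[[320,158.4]],.036)[0];print('button',b,'cloud',P[158,320],'keypad z',P[130,300])
print('tip pred px',pix(d,p+[0,0,-.051]),'delta',totool(b-p))
# button centroid by darkness
g=cv2.cvtColor(d['frame'],6); w=g[148:169,310:331]; m=w<w.min()+35; v,u=np.nonzero(m);print(u.mean()+310,v.mean()+148,m.sum())
# tray outline: tray wall tops z~.076
t=P[(P[...,2]>.072)&(P[...,2]<.08)&(abs(P[...,1])<.1)];print(t.min(0),t.max(0))
E
```

```text
button [0.49650924 0.05249022 0.036     ] cloud [0.4965064  0.05290039 0.03611203] keypad z [0.47789498 0.07973993 0.04038165]
tip pred px [[318.84214427 223.55318187]] delta [ 29.86398105   1.39618965 140.05607269]
319.4484536082474 159.8041237113402 194
[ 0.55949073 -0.06749149  0.07200272] [0.66138793 0.0998388  0.07998838]
```

Call:
drive_tool(
  motion=[
    [30, 1, 10, 0, 0, 0, 10],
    [30, 1, 40, 0, 0, 0, 10],
    [30, 1, 70, 0, 0, 0, 10],
    [30, 1, 80, 0, 0, 0, 10],
    [30, 1, 80, 0, 0, 0, 10],
  ],
)

```text
time: 5.8
ee_pos: [0.4955, 0.0522, 0.0955]
ee_rot: [-0.001, 0.707, 0.707, -0.001]
wrist_force: [0.1, 0.4, -0.2]
finger_gap: 0.17
grasp_force: 58.7
```

Call:
drive_tool(
  motion=[
    [0, 0, 4, 0, 0, 0, 10],
    [0, 0, 8, 0, 0, 0, 10],
    [0, 0, 11, 0, 0, 0, 10],
    [0, 0, 11, 0, 0, 0, 10],
  ],
)

```text
time: 6.2
ee_pos: [0.4965, 0.0519, 0.0858]
ee_rot: [0.0, 0.707, 0.707, 0.0]
wrist_force: [0.3, -0.1, 1.8]
finger_gap: 0.173
grasp_force: 58.8
```

Call:
drive_tool(
  motion=[
    [0, 0, 2, 0, 0, 0, 10],
    [0, 0, 4, 0, 0, 0, 10],
    [0, 0, 5, 0, 0, 0, 10],
    [0, 0, 5, 0, 0, 0, 10],
  ],
)

```text
time: 6.6
ee_pos: [0.4968, 0.0519, 0.0816]
ee_rot: [0.001, 0.707, 0.707, 0.001]
wrist_force: [-2.9, 0.4, 16.5]
finger_gap: 0.17
grasp_force: 60.8
```

Call:
drive_tool(
  motion=[
    [0, 0, 0, 0, 0, 0, 10],
    [0, 0, 0, 0, 0, 0, 10],
    [0, 0, -40, 0, 0, 0, 10],
    [0, 0, -80, 0, 0, 0, 10],
    [0, 0, -95, 0, 0, 0, 10],
  ],
)

```text
time: 7.1
ee_pos: [0.4971, 0.052, 0.1787]
ee_rot: [0.001, 0.707, 0.707, 0.001]
wrist_force: [1.2, 0.5, -1.5]
finger_gap: 0.174
grasp_force: 59.2
```

```bash
python3 -c "
from h import *
d=grab('wrist');s=ctrl.get_state();p,r=pose(s);print(p,s['wrist_force'],totool(np.array([.647,.2525,.177])-p),r.as_matrix().round(3))
import pickle;pickle.dump(d,open('w4.pkl','wb'));cv2.imwrite('pics/w4.png',d['frame'])"
```

```text
[0.49759094 0.05198402 0.17955866] [1.38245586 0.71507171 1.65050053] [200.50249984 149.41054101   3.39255796] [[-0.     1.     0.005]
 [ 1.     0.     0.   ]
 [ 0.     0.005 -1.   ]]
```

Call:
drive_tool(
  motion=[
    [200, 149, 0, 0, 0, 0, 10],
    [200, 149, 0, 0, 0, 0, 10],
    [200, 149, 0, 0, 0, 0, 10],
    [200, 149, 0, 0, 0, 0, 10],
    [200, 149, 0, 0, 0, 0, 10],
  ],
)

```text
time: 7.65
ee_pos: [0.6455, 0.2536, 0.174]
ee_rot: [-0.0, 0.707, 0.707, -0.001]
wrist_force: [0.3, -1.8, 0.1]
finger_gap: 0.175
grasp_force: 59.2
```

Call:
drive_tool(
  motion=[
    [28, 21, 20, 0, 0, 0, 10],
    [28, 21, 20, 0, 0, 0, 10],
    [28, 21, 20, 0, 0, 0, 10],
    [28, 21, 20, 0, 0, 0, 10],
  ],
)

```text
time: 8.05
ee_pos: [0.6657, 0.2791, 0.1555]
ee_rot: [-0.0, 0.707, 0.707, -0.0]
wrist_force: [0.2, 0.1, -0.7]
finger_gap: 0.173
grasp_force: 59.2
```

```bash
python3 w.py w5; python3 - <<'E'
from h import *
import pickle
d=pickle.load(open('w5.pkl','rb'));p,_=pose();print(totool(np.array([.647,.2525,.155])-p),'hole px',pix(d,[.647,.2525,.04]),'tip',pix(d,p+[0,0,-.051]))
cv2.imwrite('pics/w5c.png',cv2.resize(d['frame'][130:290,215:425],(787,600),interpolation=cv2.INTER_CUBIC))
E
```

```text
[0.6659357  0.27900305 0.15605021]
[-26.51844119 -18.9144739    1.04416161] hole px [[298.75367423 222.34085057]] tip [[319.1261872  223.91496727]]
```

View pics/w5c.png

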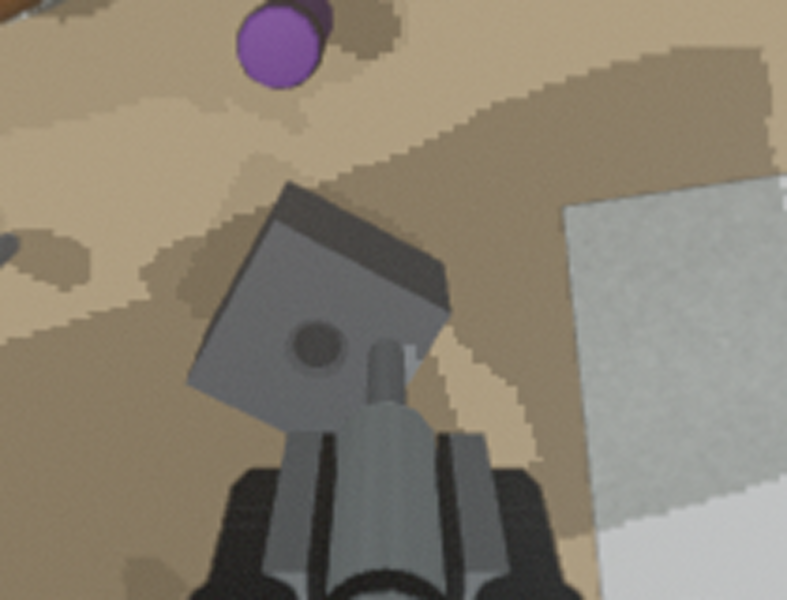

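The hole is at crop (318,345) and the tip at (386,350). Both match the prediction to within about 1 px, so I'll insert.

Call:
drive_tool(
  motion=[
    [-26, -18, 10, 0, 0, 0, 10],
    [-26, -18, 30, 0, 0, 0, 10],
    [-26, -18, 50, 0, 0, 0, 10],
    [-26, -18, 55, 0, 0, 0, 10],
    [-26, -18, 55, 0, 0, 0, 10],
  ],
)

```text
time: 8.6
ee_pos: [0.6479, 0.2534, 0.1008]
ee_rot: [-0.0, 0.707, 0.707, -0.0]
wrist_force: [-0.5, 1.1, -0.3]
finger_gap: 0.17
grasp_force: 59.2
```

Call:
drive_tool(
  motion=[
    [0, 0, 10, 0, 0, 0, 10],
    [0, 0, 20, 0, 0, 0, 10],
    [0, 0, 20, 0, 0, 0, 10],
  ],
)

```text
time: 8.9
ee_pos: [0.6473, 0.2537, 0.079]
ee_rot: [-0.0, 0.707, 0.707, -0.001]
wrist_force: [-0.1, 0.2, -0.4]
finger_gap: 0.17
grasp_force: 59.2
```

Call:
drive_tool(
  motion=[
    [0, 0, 10, 0, 0, 0, 10],
    [0, 0, 20, 0, 0, 0, 10],
    [0, 0, 23, 0, 0, 0, 10],
    [0, 0, 24, 0, 0, 0, 10],
  ],
)

```text
time: 9.3
ee_pos: [0.6478, 0.2539, 0.0557]
ee_rot: [-0.0, 0.707, 0.707, -0.0]
wrist_force: [0.5, -0.7, -0.2]
finger_gap: 0.17
grasp_force: 59.2
```

Call:
drive_tool(
  motion=[
    [0, 0, 0, 0, 0, 0, 30],
    [0, 0, 0, 0, 0, 0, 30],
    [0, 0, 0, 0, 0, 0, 30],
    [0, 0, 0, 0, 0, 0, 30],
  ],
)

```text
time: 9.7
ee_pos: [0.6482, 0.254, 0.0569]
ee_rot: [0.0, 0.707, 0.707, 0.0]
wrist_force: [0.7, -0.8, -0.4]
finger_gap: 0.349
grasp_force: 0.0
```

Call:
drive_tool(
  motion=[
    [0, 0, -30, 0, 0, 0, 30],
    [0, 0, -70, 0, 0, 0, 30],
    [0, 0, -110, 0, 0, 0, 30],
    [0, 0, -150, 0, 0, 0, 30],
    [0, 0, -200, 0, 0, 0, 30],
  ],
)

```text
time: 10.2
ee_pos: [0.6474, 0.2537, 0.2572]
ee_rot: [-0.0, 0.707, 0.707, -0.001]
wrist_force: [-0.3, -0.1, -0.3]
finger_gap: 0.348
grasp_force: 0.0
```

```bash
python3 w.py w6; python3 - <<'E'
from h import *
import pickle
d=pickle.load(open('w6.pkl','rb'));P=cloud(d);x,y,z=P[...,0],P[...,1],P[...,2]
near=(abs(x-.65)<.03)&(abs(y-.25)<.03)
q=P[near&(z>.085)&(z<.12)];print(len(q),q.mean(0),np.percentile(q,[3,97],axis=0))
d=grab('top');pickle.dump(d,open('t1.pkl','wb'));P=cloud(d);x,y,z=P[...,0],P[...,1],P[...,2]
m=((z>.02)&(z<.045)&(abs(x-.42)<.12)&(abs(y)<.45)).astype('uint8')
k,l,st,ce=cv2.connectedComponentsWithStats(m)
for i in range(1,k):
    if st[i,4]>12:
        q=P[l==i];print(ce[i].round(),st[i,4],((q.min(0)+q.max(0))/2).round(4),q.max(0).round(3),np.median(d['frame'][l==i],0))
E
```

```text
[0.65008195 0.25459845 0.2678568 ]
189 [0.64680561 0.25464954 0.09378863] [[0.64011266 0.24723216 0.08882349]
 [0.65405081 0.26112142 0.09567729]]
[306. 215.] 1294 [0.4961 0.0068 0.0325] [0.538 0.097 0.045] [115.  116.5 113. ]
[379. 206.] 13 [ 0.529  -0.226   0.0328] [ 0.537 -0.219  0.045] [60. 64. 62.]
[408. 208.] 69 [ 0.5196 -0.3172  0.0325] [ 0.523 -0.237  0.045] [62. 67. 63.]
[400. 244.] 38 [ 0.4076 -0.2851  0.0316] [ 0.417 -0.275  0.042] [121.5 123.  122. ]
[438. 247.] 56 [ 0.3949 -0.3953  0.0325] [ 0.42  -0.376  0.045] [62.  73.5 75. ]
[376. 247.] 35 [ 0.3987 -0.2107  0.032 ] [ 0.407 -0.202  0.041] [122. 123. 122.]
```

Call:
drive_tool(
  motion=[
    [53, -228, 50, 0, 0, 0, 60],
    [53, -228, 50, 0, 0, 0, 60],
    [53, -228, 50, 0, 0, 0, 60],
    [53, -228, 50, 0, 0, 0, 60],
    [53, -228, 50, 0, 0, 0, 60],
  ],
)

```text
time: 10.8
ee_pos: [0.4175, 0.307, 0.2061]
ee_rot: [-0.0, 0.707, 0.707, -0.0]
wrist_force: [0.0, 1.2, -0.1]
finger_gap: 0.699
grasp_force: 0.0
```

Call:
drive_tool(
  motion=[
    [0, 0, 0, 0, 0, 0, 60],
    [0, 0, 0, 0, 0, 0, 60],
    [0, 0, 0, 0, 0, 0, 60],
  ],
)

```text
time: 11.1
ee_pos: [0.421, 0.307, 0.2069]
ee_rot: [0.0, 0.707, 0.707, 0.001]
wrist_force: [0.6, 0.1, 0.6]
finger_gap: 0.703
grasp_force: 0.0
```

```bash
cat > st.py <<'E'
from h import *
import sys,pickle
# stopper measurement near guess from wrist cloud: plug top z .025-.045
g=np.array([float(sys.argv[1]),float(sys.argv[2])]); zb=float(sys.argv[3]) if len(sys.argv)>3 else 0
p,r=pose();d=grab('wrist');p2,_=pose();pickle.dump(d,open('ws.pkl','wb'));cv2.imwrite('pics/ws.png',d['frame'])
P=cloud(d)
m=((P[...,2]>zb+.029)&(P[...,2]<zb+.04)&(np.hypot(P[...,0]-g[0],P[...,1]-g[1])<.08)).astype('uint8')
k,l,s,ce=cv2.connectedComponentsWithStats(m)
for i in range(1,k):
    if s[i,4]>15:
        q=P[l==i];c=(np.percentile(q,2,0)+np.percentile(q,98,0))/2;print(s[i,4],ce[i].round(),'centre',c.round(4),'size',np.ptp(q,axis=0).round(4),'delta',totool(np.r_[c[:2],zb+.012]-(p+p2)/2).round(1),'(z to TCP %.3f)'%(zb+.012))
print(p,p2,r.as_matrix().round(3)[0])
E
python3 st.py .42 .317
```

```text
254 [317. 169.] centre [0.4196 0.3181 0.0332] size [0.0186 0.0193 0.0066] delta [ 11.1  -1.6 194.9] (z to TCP 0.012)
[0.42104317 0.30697495 0.20693429] [0.4211304  0.30683856 0.20679223] [0.    1.    0.001]
```

Call:
drive_tool(
  motion=[
    [11, -1, 50, 0, 0, 0, 60],
    [11, -1, 100, 0, 0, 0, 60],
    [11, -1, 150, 0, 0, 0, 60],
    [11, -1, 180, 0, 0, 0, 50],
    [11, -1, 193, 0, 0, 0, 50],
  ],
)

```text
time: 11.65
ee_pos: [0.4186, 0.3168, 0.0106]
ee_rot: [-0.0, 0.707, 0.707, -0.002]
wrist_force: [-0.4, -0.8, 0.3]
finger_gap: 0.585
grasp_force: 0.0
```

Call:
drive_tool(
  motion=[
    [0, 0, 0, 0, 0, 0, 40],
    [0, 0, 0, 0, 0, 0, 12],
    [0, 0, 0, 0, 0, 0, 12],
    [0, 0, 0, 0, 0, 0, 12],
    [0, 0, 0, 0, 0, 0, 12],
  ],
)

```text
time: 12.15
ee_pos: [0.4203, 0.3186, 0.0154]
ee_rot: [0.0, 0.707, 0.707, 0.002]
wrist_force: [0.6, -1.2, 8.6]
finger_gap: 0.207
grasp_force: 58.9
```

Call:
drive_tool(
  motion=[
    [0, 0, -20, 0, 0, 0, 12],
    [0, 0, -60, 0, 0, 0, 12],
    [0, 0, -100, 0, 0, 0, 12],
    [0, 0, -150, 0, 0, 0, 12],
    [0, 0, -190, 0, 0, 0, 12],
  ],
)

```text
time: 12.65
ee_pos: [0.4192, 0.3181, 0.2072]
ee_rot: [0.0, 0.707, 0.707, 0.001]
wrist_force: [-0.1, 1.2, -0.6]
finger_gap: 0.207
grasp_force: 58.7
```

Call:
drive_tool(
  motion=[
    [-273, 191, 0, 0, 0, 0, 12],
    [-273, 191, 0, 0, 0, 0, 12],
    [-273, 191, 0, 0, 0, 0, 12],
    [-273, 191, 0, 0, 0, 0, 12],
    [-273, 191, 0, 0, 0, 0, 12],
  ],
)

```text
time: 13.15
ee_pos: [0.5633, 0.1112, 0.2048]
ee_rot: [0.0, 0.707, 0.707, 0.001]
wrist_force: [0.8, 1.3, -0.5]
finger_gap: 0.206
grasp_force: 58.7
```

```bash
python3 w.py w7; python3 - <<'E'
from h import *
import pickle
d=pickle.load(open('w7.pkl','rb'));P=cloud(d);x,y,z=P[...,0],P[...,1],P[...,2];p,_=pose()
print(totool(np.array([.61,.045,.11])-p))
g=d['frame'].astype(int).max(2)
h=P[(g<70)&(abs(x-.61)<.04)&(y>.06)&(y<.17)&(z>.085)&(z<.105)];print('handle',len(h),h.mean(0),np.percentile(h,[2,98],axis=0).round(4))
print('dir',np.polyfit(h[:,1],h[:,0],1))
t=P[(z>.072)&(z<.08)&(abs(y)<.09)&(abs(x-.61)<.09)];print(np.percentile(t,[1,99],axis=0).round(4))
f=P[(z>.054)&(z<.062)&(abs(y)<.09)&(abs(x-.61)<.09)];print(np.percentile(f,[1,50,99],axis=0).round(4))
E
```

```text
[0.56679183 0.10590939 0.20473197]
[-60.62897721  43.03540275  94.99013884]
handle 881 [0.60893052 0.11541782 0.09536715] [[0.6041 0.0863 0.0871]
 [0.6149 0.1425 0.0977]]
dir [-0.00813276  0.60986919]
[[ 0.561  -0.0622  0.0722]
 [ 0.6601  0.0833  0.0772]]
[[ 0.5403 -0.0644  0.0541]
 [ 0.6235  0.034   0.0575]
 [ 0.6729  0.0828  0.0607]]
```

Call:
drive_tool(
  motion=[
    [-66, 47, 0, 0, 0, 0, 12],
    [-66, 47, 30, 0, 0, 0, 12],
    [-66, 47, 70, 0, 0, 0, 12],
    [-66, 47, 95, 0, 0, 0, 12],
    [-66, 47, 95, 0, 0, 0, 12],
  ],
)

```text
time: 13.7
ee_pos: [0.6075, 0.0469, 0.106]
ee_rot: [-0.002, 0.707, 0.707, -0.002]
wrist_force: [-0.8, -0.3, 0.4]
finger_gap: 0.207
grasp_force: 58.8
```

Call:
drive_tool(
  motion=[
    [0, 0, 0, 0, 0, 0, 12],
    [0, 0, 0, 0, 0, 0, 12],
  ],
)

```text
time: 13.9
ee_pos: [0.6104, 0.0473, 0.1108]
ee_rot: [0.001, 0.707, 0.707, 0.001]
wrist_force: [0.1, -0.9, 0.1]
finger_gap: 0.211
grasp_force: 58.8
```

Call:
drive_tool(
  motion=[
    [0, 0, 15, 0, 0, 0, 12],
    [0, 0, 30, 0, 0, 0, 12],
    [0, 0, 35, 0, 0, 0, 12],
    [0, 0, 36, 0, 0, 0, 12],
  ],
)

```text
time: 14.3
ee_pos: [0.6087, 0.0472, 0.0732]
ee_rot: [-0.001, 0.707, 0.707, -0.001]
wrist_force: [-12.5, 0.5, 28.2]
finger_gap: 0.207
grasp_force: 61.6
```

Call:
drive_tool(
  motion=[
    [0, 0, 0, 0, 0, 0, 40],
    [0, 0, 0, 0, 0, 0, 40],
    [0, 0, 0, 0, 0, 0, 40],
    [0, 0, -30, 0, 0, 0, 40],
    [0, 0, -70, 0, 0, 0, 40],
  ],
)

```text
time: 14.8
ee_pos: [0.6081, 0.0471, 0.1412]
ee_rot: [-0.002, 0.707, 0.707, -0.002]
wrist_force: [0.4, 1.0, -0.1]
finger_gap: 0.469
grasp_force: 0.0
```

Call:
drive_tool(
  motion=[
    [-320, -201, -60, 0, 0, 0, 60],
    [-320, -201, -60, 0, 0, 0, 60],
    [-320, -201, -60, 0, 0, 0, 60],
    [-320, -201, -60, 0, 0, 0, 60],
    [-320, -201, -60, 0, 0, 0, 60],
  ],
)

```text
time: 15.3
ee_pos: [0.4768, -0.1633, 0.1819]
ee_rot: [0.0, 0.707, 0.707, -0.0]
wrist_force: [0.5, -0.9, 0.0]
finger_gap: 0.704
grasp_force: 0.0
```

```bash
python3 -c "
from h import *
p,r=pose();print(p,totool(np.array([.4076,-.285,.2])-p))"
```

```text
[ 0.47676158 -0.16332437  0.18186648] [-121.65609672  -69.19705141  -18.12926884]
```

Call:
drive_tool(
  motion=[
    [-122, -69, -18, 0, 0, 0, 60],
    [-122, -69, -18, 0, 0, 0, 60],
    [-122, -69, -18, 0, 0, 0, 60],
    [-122, -69, -18, 0, 0, 0, 60],
    [-122, -69, -18, 0, 0, 0, 60],
  ],
)

```text
time: 15.8
ee_pos: [0.4087, -0.2844, 0.1995]
ee_rot: [-0.0, 0.708, 0.706, 0.0]
wrist_force: [-0.1, -0.0, -1.1]
finger_gap: 0.704
grasp_force: 0.0
```

Call:
drive_tool(
  motion=[
    [0, 0, 0, 0, 0, 0, 60],
    [0, 0, 0, 0, 0, 0, 60],
  ],
)

```text
time: 16.0
ee_pos: [0.4096, -0.283, 0.1995]
ee_rot: [-0.0, 0.707, 0.708, 0.0]
wrist_force: [-0.3, -0.7, -0.7]
finger_gap: 0.704
grasp_force: 0.0
```

```bash
python3 st.py .4076 -.285
```

```text
263 [308. 114.] centre [ 0.3988 -0.2133  0.0335] size [0.0182 0.0158 0.004 ] delta [ 69.6 -10.5 187.5] (z to TCP 0.012)
262 [317. 182.] centre [ 0.4084 -0.2845  0.0329] size [0.0185 0.0196 0.0067] delta [ -1.5  -1.1 187.5] (z to TCP 0.012)
71 [308. 247.] centre [ 0.3974 -0.3626  0.0344] size [0.0222 0.0044 0.0108] delta [-79.6 -12.2 187.5] (z to TCP 0.012)
[ 0.40955319 -0.28296536  0.1994529 ] [ 0.4095578  -0.28304514  0.19949967] [-0.002  1.    -0.   ]
```

Call:
drive_tool(
  motion=[
    [-1, -1, 50, 0, 0, 0, 60],
    [-1, -1, 100, 0, 0, 0, 60],
    [-1, -1, 150, 0, 0, 0, 60],
    [-1, -1, 175, 0, 0, 0, 50],
    [-1, -1, 185, 0, 0, 0, 50],
  ],
)

```text
time: 16.55
ee_pos: [0.4073, -0.2835, 0.0123]
ee_rot: [-0.002, 0.707, 0.708, -0.0]
wrist_force: [0.3, 0.2, -0.4]
finger_gap: 0.588
grasp_force: 0.0
```

Call:
drive_tool(
  motion=[
    [0, 0, 0, 0, 0, 0, 40],
    [0, 0, 0, 0, 0, 0, 12],
    [0, 0, 0, 0, 0, 0, 12],
    [0, 0, 0, 0, 0, 0, 12],
    [0, 0, 0, 0, 0, 0, 12],
  ],
)

```text
time: 17.05
ee_pos: [0.409, -0.2856, 0.0164]
ee_rot: [0.002, 0.707, 0.707, 0.0]
wrist_force: [-0.3, 1.8, 8.9]
finger_gap: 0.203
grasp_force: 58.8
```

Call:
drive_tool(
  motion=[
    [0, 0, -20, 0, 0, 0, 12],
    [0, 0, -60, 0, 0, 0, 12],
    [0, 0, -100, 0, 0, 0, 12],
    [0, 0, -150, 0, 0, 0, 12],
    [0, 0, -185, 0, 0, 0, 12],
  ],
)

```text
time: 17.55
ee_pos: [0.4084, -0.2853, 0.2038]
ee_rot: [0.002, 0.707, 0.707, 0.0]
wrist_force: [1.9, -0.6, -0.1]
finger_gap: 0.209
grasp_force: 58.8
```

```bash
python3 -c "
from h import *
p,r=pose();print(p,totool(np.array([.61,0.0,.2])-p))"
```

```text
[ 0.40841404 -0.28531118  0.20380069] [285.31979823 201.57649543   3.65301165]
```

Call:
drive_tool(
  motion=[
    [285, 202, 0, 0, 0, 0, 12],
    [285, 202, 0, 0, 0, 0, 12],
    [285, 202, 0, 0, 0, 0, 12],
    [285, 202, 0, 0, 0, 0, 12],
    [285, 202, 0, 0, 0, 0, 12],
  ],
)

```text
time: 18.05
ee_pos: [0.5536, -0.0792, 0.201]
ee_rot: [0.001, 0.707, 0.707, 0.0]
wrist_force: [0.2, -1.7, -0.5]
finger_gap: 0.208
grasp_force: 58.8
```

Call:
drive_tool(
  motion=[
    [95, 65, 0, 0, 0, 0, 12],
    [95, 65, 0, 0, 0, 0, 12],
    [95, 65, 0, 0, 0, 0, 12],
    [95, 65, 0, 0, 0, 0, 12],
  ],
)

```text
time: 18.45
ee_pos: [0.6182, 0.0157, 0.2002]
ee_rot: [0.0, 0.706, 0.708, 0.0]
wrist_force: [0.2, -1.8, 0.3]
finger_gap: 0.206
grasp_force: 58.8
```

```bash
python3 st.py .61 .047 .058; python3 -c "
from h import *
p,r=pose();print(p,totool(np.array([.61,0.0,.112])-p))"
```

```text
867 [309.  91.] centre [0.6101 0.1052 0.0957] size [0.0119 0.0435 0.0053] delta [ 90.3  -7.7 130.1] (z to TCP 0.070)
410 [307. 163.] centre [0.6081 0.047  0.0909] size [0.0191 0.0193 0.006 ] delta [ 32.1  -9.8 130.1] (z to TCP 0.070)
[0.61818016 0.01565007 0.20018461] [0.61746599 0.01422127 0.20009232] [-0.003  1.     0.001]
[0.61746599 0.01422127 0.20009232] [-14.18454122  -7.50908125  88.09458018]
```

Call:
drive_tool(
  motion=[
    [-14, -8, 30, 0, 0, 0, 12],
    [-14, -8, 60, 0, 0, 0, 12],
    [-14, -8, 88, 0, 0, 0, 12],
    [-14, -8, 88, 0, 0, 0, 12],
    [-14, -8, 88, 0, 0, 0, 12],
  ],
)

```text
time: 19.0
ee_pos: [0.6095, -0.0011, 0.1127]
ee_rot: [0.0, 0.708, 0.707, -0.0]
wrist_force: [0.4, -0.8, 0.1]
finger_gap: 0.208
grasp_force: 58.8
```

Call:
drive_tool(
  motion=[
    [0, 0, 10, 0, 0, 0, 12],
    [0, 0, 20, 0, 0, 0, 12],
    [0, 0, 30, 0, 0, 0, 12],
    [0, 0, 32, 0, 0, 0, 12],
  ],
)

```text
time: 19.4
ee_pos: [0.6089, 0.0, 0.0783]
ee_rot: [-0.001, 0.707, 0.707, -0.001]
wrist_force: [0.2, 0.0, 0.3]
finger_gap: 0.207
grasp_force: 58.8
```

Call:
drive_tool(
  motion=[
    [0, 0, 2, 0, 0, 0, 12],
    [0, 0, 2, 0, 0, 0, 12],
  ],
)

```text
time: 19.6
ee_pos: [0.6096, 0.0, 0.0776]
ee_rot: [-0.0, 0.707, 0.707, -0.0]
wrist_force: [0.4, 0.2, -1.2]
finger_gap: 0.209
grasp_force: 58.8
```

Call:
drive_tool(
  motion=[
    [0, 0, 0, 0, 0, 0, 40],
    [0, 0, 0, 0, 0, 0, 40],
    [0, 0, 0, 0, 0, 0, 40],
    [0, 0, -30, 0, 0, 0, 40],
    [0, 0, -70, 0, 0, 0, 40],
  ],
)

```text
time: 20.1
ee_pos: [0.6085, 0.0, 0.147]
ee_rot: [-0.001, 0.707, 0.707, -0.001]
wrist_force: [-0.3, -0.3, 0.7]
finger_gap: 0.471
grasp_force: 0.0
```

Call:
drive_tool(
  motion=[
    [-205, -201, -60, 0, 0, 0, 60],
    [-205, -201, -60, 0, 0, 0, 60],
    [-205, -201, -60, 0, 0, 0, 60],
    [-205, -201, -60, 0, 0, 0, 60],
    [-205, -201, -60, 0, 0, 0, 60],
  ],
)

```text
time: 20.6
ee_pos: [0.4368, -0.1758, 0.1995]
ee_rot: [0.0, 0.707, 0.707, 0.0]
wrist_force: [1.8, -1.0, 0.7]
finger_gap: 0.704
grasp_force: 0.0
```

```bash
python3 -c "
from h import *
p,r=pose();print(p,totool(np.array([.3988,-.212,.2])-p))"
```

```text
[ 0.43683758 -0.17578376  0.19954766] [-36.20056413 -38.05236267  -0.46321685]
```

Call:
drive_tool(
  motion=[
    [-36, -36, 0, 0, 0, 0, 60],
    [-36, -36, 0, 0, 0, 0, 60],
    [-36, -36, 0, 0, 0, 0, 60],
    [-36, -36, 0, 0, 0, 0, 60],
    [-36, -36, 0, 0, 0, 0, 60],
  ],
)

```text
time: 21.1
ee_pos: [0.403, -0.21, 0.1988]
ee_rot: [-0.0, 0.706, 0.708, 0.0]
wrist_force: [-0.0, 0.9, 0.2]
finger_gap: 0.704
grasp_force: 0.0
```

```bash
python3 st.py .3988 -.212
```

```text
259 [315. 183.] centre [ 0.3993 -0.2116  0.0323] size [0.0185 0.0184 0.0062] delta [ -1.6  -3.7 186.8] (z to TCP 0.012)
[ 0.40303375 -0.20997181  0.19878289] [ 0.40296103 -0.20997748  0.19872482] [-0.002  1.    -0.   ]
```

Call:
drive_tool(
  motion=[
    [-2, -4, 50, 0, 0, 0, 60],
    [-2, -4, 100, 0, 0, 0, 60],
    [-2, -4, 150, 0, 0, 0, 60],
    [-2, -4, 175, 0, 0, 0, 50],
    [-2, -4, 184, 0, 0, 0, 50],
  ],
)

```text
time: 21.65
ee_pos: [0.3975, -0.2114, 0.0124]
ee_rot: [-0.002, 0.707, 0.708, -0.0]
wrist_force: [0.2, 1.3, 0.8]
finger_gap: 0.586
grasp_force: 0.0
```

Call:
drive_tool(
  motion=[
    [0, 0, 0, 0, 0, 0, 40],
    [0, 0, 0, 0, 0, 0, 12],
    [0, 0, 0, 0, 0, 0, 12],
    [0, 0, 0, 0, 0, 0, 12],
    [0, 0, 0, 0, 0, 0, 12],
  ],
)

```text
time: 22.15
ee_pos: [0.3992, -0.2132, 0.0164]
ee_rot: [0.001, 0.707, 0.707, 0.0]
wrist_force: [0.4, 2.3, 8.4]
finger_gap: 0.207
grasp_force: 58.7
```

Call:
drive_tool(
  motion=[
    [0, 0, -20, 0, 0, 0, 12],
    [0, 0, -60, 0, 0, 0, 12],
    [0, 0, -100, 0, 0, 0, 12],
    [0, 0, -150, 0, 0, 0, 12],
    [0, 0, -185, 0, 0, 0, 12],
  ],
)

```text
time: 22.65
ee_pos: [0.3987, -0.213, 0.204]
ee_rot: [0.002, 0.707, 0.707, 0.0]
wrist_force: [-0.1, -0.3, -1.0]
finger_gap: 0.203
grasp_force: 58.7
```

Call:
drive_tool(
  motion=[
    [170, 211, 0, 0, 0, 0, 12],
    [170, 211, 0, 0, 0, 0, 12],
    [170, 211, 0, 0, 0, 0, 12],
    [170, 211, 0, 0, 0, 0, 12],
    [170, 211, 0, 0, 0, 0, 12],
  ],
)

```text
time: 23.15
ee_pos: [0.5944, -0.0543, 0.2013]
ee_rot: [0.001, 0.707, 0.707, 0.001]
wrist_force: [0.3, -1.7, -0.2]
finger_gap: 0.207
grasp_force: 58.8
```

Call:
drive_tool(
  motion=[
    [0, 0, 0, 0, 0, 0, 12],
    [0, 0, 0, 0, 0, 0, 12],
  ],
)

```text
time: 23.35
ee_pos: [0.593, -0.0553, 0.2004]
ee_rot: [0.0, 0.707, 0.708, 0.0]
wrist_force: [0.0, 0.4, -0.4]
finger_gap: 0.207
grasp_force: 58.9
```

```bash
python3 st.py .61 .02 .058; python3 -c "
from h import *
p,r=pose();print(p,totool(np.array([.61,-.042,.112])-p))"
```

```text
417 [342.  13.] centre [0.61   0.0906 0.0931] size [0.0116 0.0175 0.0106] delta [146.3  17.3 130.4] (z to TCP 0.070)
508 [338.  76.] centre [0.6077 0.0461 0.0915] size [0.02   0.0195 0.0064] delta [101.8  15.  130.4] (z to TCP 0.070)
447 [338. 134.] centre [0.6087 0.0013 0.0908] size [0.0195 0.0189 0.0062] delta [ 57.1  16.  130.4] (z to TCP 0.070)
[ 0.59301663 -0.05528845  0.20037431] [ 0.59247701 -0.05608112  0.20040787] [-0.002  1.     0.   ]
[ 0.59247701 -0.05608112  0.20040787] [14.0989646  17.50874144 88.40785196]
```

Call:
drive_tool(
  motion=[
    [14, 17, 30, 0, 0, 0, 12],
    [14, 17, 60, 0, 0, 0, 12],
    [14, 17, 88, 0, 0, 0, 12],
    [14, 17, 88, 0, 0, 0, 12],
    [14, 17, 88, 0, 0, 0, 12],
  ],
)

```text
time: 23.9
ee_pos: [0.6097, -0.0428, 0.1131]
ee_rot: [0.0, 0.708, 0.707, 0.0]
wrist_force: [0.5, -0.1, 0.6]
finger_gap: 0.206
grasp_force: 58.9
```

Call:
drive_tool(
  motion=[
    [0, 0, 10, 0, 0, 0, 12],
    [0, 0, 20, 0, 0, 0, 12],
    [0, 0, 30, 0, 0, 0, 12],
    [0, 0, 34, 0, 0, 0, 12],
    [0, 0, 34, 0, 0, 0, 12],
  ],
)

```text
time: 24.4
ee_pos: [0.6096, -0.0419, 0.0771]
ee_rot: [-0.001, 0.707, 0.707, -0.0]
wrist_force: [0.2, -1.1, 0.1]
finger_gap: 0.205
grasp_force: 58.9
```

Call:
drive_tool(
  motion=[
    [0, 0, 0, 0, 0, 0, 40],
    [0, 0, 0, 0, 0, 0, 40],
    [0, 0, 0, 0, 0, 0, 40],
    [0, 0, -30, 0, 0, 0, 40],
    [0, 0, -70, 0, 0, 0, 40],
  ],
)

```text
time: 24.9
ee_pos: [0.6089, -0.0418, 0.1473]
ee_rot: [-0.001, 0.707, 0.707, -0.001]
wrist_force: [-0.4, -1.0, 0.2]
finger_gap: 0.464
grasp_force: 0.0
```

Call:
drive_tool(
  motion=[
    [50, 0, -50, 0, 0, 0, 50],
    [90, 0, -80, 0, 0, 0, 50],
    [90, 0, -80, 0, 0, 0, 50],
    [90, 0, -80, 0, 0, 0, 50],
    [90, 0, -80, 0, 0, 0, 50],
  ],
)

```text
time: 25.4
ee_pos: [0.6096, 0.0476, 0.2269]
ee_rot: [-0.0, 0.707, 0.707, -0.001]
wrist_force: [-0.1, 0.6, -0.5]
finger_gap: 0.584
grasp_force: 0.0
```

Call:
drive_tool(
  motion=[
    [0, 0, 0, 0, 0, 0, 50],
    [0, 0, 0, 0, 0, 0, 50],
    [0, 0, 0, 0, 0, 0, 50],
    [0, 0, 0, 0, 0, 0, 50],
    [0, 0, 0, 0, 0, 0, 50],
  ],
)

```text
time: 25.9
ee_pos: [0.61, 0.0478, 0.2277]
ee_rot: [-0.0, 0.707, 0.707, -0.0]
wrist_force: [-0.7, -0.8, -0.4]
finger_gap: 0.588
grasp_force: 0.0
```

```bash
python3 w.py w8; python3 - <<'E'
from h import *
import pickle
d=grab('top');pickle.dump(d,open('t2.pkl','wb'));P=cloud(d);x,y,z=P[...,0],P[...,1],P[...,2]
m=((z>.015)&(z<.05)&(x>.2)&(x<.52)&(abs(y)<.45)).astype('uint8')
k,l,st,ce=cv2.connectedComponentsWithStats(m)
for i in range(1,k):
    if st[i,4]>12:
        q=P[l==i];print(ce[i].round(),st[i,4],((q.min(0)+q.max(0))/2).round(4),q.max(0).round(3))
d=pickle.load(open('w8.pkl','rb'));P=cloud(d);x,y,z=P[...,0],P[...,1],P[...,2]
g=d['frame'].astype(int).max(2)
h=P[(g<70)&(abs(x-.61)<.04)&(y>.07)&(y<.17)&(z>.09)&(z<.105)];print('handle',len(h),h.mean(0),np.percentile(h,[2,98],axis=0).round(4),np.polyfit(h[:,1],h[:,0],1))
p,_=pose();print(totool(np.array([.61,.113,.15])-p))
E
```

```text
[0.60995965 0.04793106 0.22777203]
[175. 216.] 63 [0.4854 0.4201 0.019 ] [0.519 0.44  0.023]
[323. 217.] 485 [ 0.487  -0.046   0.0325] [ 0.52  -0.009  0.05 ]
[421. 209.] 50 [ 0.5183 -0.3548  0.0323] [ 0.52  -0.312  0.05 ]
[438. 247.] 79 [ 0.3946 -0.3955  0.0326] [ 0.419 -0.376  0.05 ]
[426. 251.] 22 [ 0.3882 -0.3678  0.0326] [ 0.406 -0.361  0.049]
handle 514 [0.61030257 0.10795239 0.09621135] [[0.6049 0.0852 0.0945]
 [0.6149 0.1406 0.0978]] [-3.26603077e-05  6.10306097e-01]
[6.49866237e+01 6.24060947e-02 7.78174974e+01]
```

View pics/w8.png

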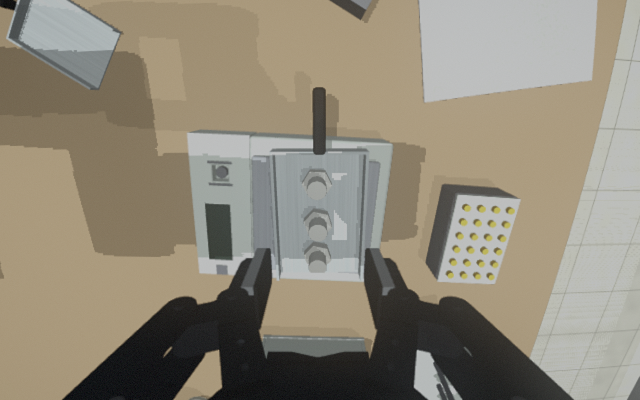

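The three stoppers stand in the tray at (317,184), (317,230) and (317,260). The handle is at (319,120). Now gripping the handle.

Call:
drive_tool(
  motion=[
    [61, 0, 0, 0, 0, 0, 40],
    [61, 0, 20, 0, 0, 0, 40],
    [61, 0, 60, 0, 0, 0, 40],
    [61, 0, 90, 0, 0, 0, 40],
    [61, 0, 90, 0, 0, 0, 40],
  ],
)

```text
time: 26.5
ee_pos: [0.6078, 0.109, 0.1341]
ee_rot: [-0.002, 0.707, 0.707, -0.003]
wrist_force: [-0.6, 0.1, 0.9]
finger_gap: 0.467
grasp_force: 0.0
```

Call:
drive_tool(
  motion=[
    [0, 0, 30, 0, 0, 0, 40],
    [0, 0, 60, 0, 0, 0, 40],
    [0, 0, 73, 0, 0, 0, 40],
    [0, 0, 73, 0, 0, 0, 40],
  ],
)

```text
time: 26.9
ee_pos: [0.6098, 0.109, 0.0646]
ee_rot: [-0.0, 0.707, 0.707, -0.001]
wrist_force: [0.1, 0.5, -0.6]
finger_gap: 0.462
grasp_force: 0.0
```

Call:
drive_tool(
  motion=[
    [0, 0, 0, 0, 0, 0, 5],
    [0, 0, 0, 0, 0, 0, 5],
    [0, 0, 0, 0, 0, 0, 5],
    [0, 0, 0, 0, 0, 0, 5],
    [0, 0, 0, 0, 0, 0, 5],
  ],
)

```text
time: 27.4
ee_pos: [0.611, 0.1092, 0.0668]
ee_rot: [0.001, 0.707, 0.707, 0.001]
wrist_force: [0.4, 0.2, 6.9]
finger_gap: 0.13
grasp_force: 59.8
```

Call:
drive_tool(
  motion=[
    [0, 0, -5, 0, 0, 0, 5],
    [0, 0, -15, 0, 0, 0, 5],
    [0, 0, -30, 0, 0, 0, 5],
    [0, 0, -50, 0, 0, 0, 5],
    [0, 0, -65, 0, 0, 0, 5],
  ],
)

```text
time: 27.9
ee_pos: [0.6104, 0.1092, 0.1322]
ee_rot: [0.0, 0.707, 0.707, 0.001]
wrist_force: [-0.0, -0.2, -2.2]
finger_gap: 0.129
grasp_force: 58.5
```

```bash
cat > tray.py <<'E'
from h import *
import sys,pickle
# tray lip height/tilt from scene view: bright points in a y window next to grip
d=grab('scene');p,r=pose();pickle.dump(d,open('sc.pkl','wb'));cv2.imwrite('pics/%s.png'%sys.argv[1],d['frame'])
P=cloud(d);loc=(P-p)@r.as_matrix()   # tool frame coordinates
x,y,z=loc[...,0],loc[...,1],loc[...,2]
# floor expected at tool z ~ +.01 (TCP ~6mm above underside), x from -.03 to -.18
m=(x<-.04)&(x>-.19)&(abs(y)<.045)&(abs(z)<.06)
q=loc[m];f=q[q[:,2]>-.008]
print('pose',p.round(4),'rows',len(q),'floor',len(f)); print('fit z=a*x+b',np.polyfit(f[:,0],f[:,2],1).round(4)); print('x range',np.percentile(q[:,0],[1,99]).round(3))
E
python3 tray.py s1
```

```text
pose [0.6114 0.1093 0.1344] rows 1221 floor 988
fit z=a*x+b [-0.0068  0.0069]
x range [-0.175 -0.042]
```

View pics/s1.png

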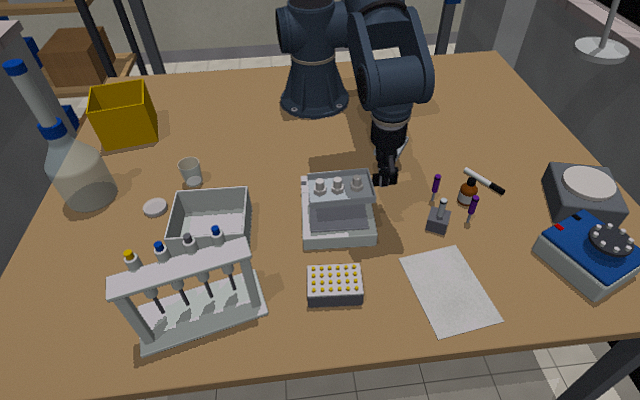

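The tray is lifted level, with three stoppers standing in it at (319,185), (337,184) and (357,182). Carrying it gently to the tub.

Call:
drive_tool(
  motion=[
    [0, 0, -15, 0, 0, 0, 5],
    [0, 0, -40, 0, 0, 0, 5],
    [-5, 0, -70, 0, 0, 0, 5],
    [-15, 0, -95, 0, 0, 0, 5],
    [-30, 0, -115, 0, 0, 0, 5],
  ],
)

```text
time: 28.45
ee_pos: [0.6099, 0.0793, 0.2468]
ee_rot: [0.0, 0.707, 0.707, 0.0]
wrist_force: [1.0, -0.9, -3.4]
finger_gap: 0.135
grasp_force: 58.6
```

Call:
drive_tool(
  motion=[
    [-18, 0, -10, 0, 0, 0, 5],
    [-38, -2, -13, 0, 0, 0, 5],
    [-60, -4, -13, 0, 0, 0, 5],
    [-83, -6, -13, 0, 0, 0, 5],
    [-106, -8, -13, 0, 0, 0, 5],
  ],
)

```text
time: 28.95
ee_pos: [0.6013, -0.0283, 0.2573]
ee_rot: [-0.001, 0.707, 0.707, -0.0]
wrist_force: [0.9, -1.0, -2.5]
finger_gap: 0.131
grasp_force: 58.6
```

Call:
drive_tool(
  motion=[
    [-24, -1, 0, 0, 0, 0, 5],
    [-48, -2, 0, 0, 0, 0, 5],
    [-70, -2, 0, 0, 0, 0, 5],
    [-90, -2, 0, 0, 0, 0, 5],
    [-105, -2, 0, 0, 0, 0, 5],
  ],
)

```text
time: 29.45
ee_pos: [0.5994, -0.1336, 0.2573]
ee_rot: [-0.001, 0.707, 0.707, -0.0]
wrist_force: [0.3, 0.2, -2.6]
finger_gap: 0.13
grasp_force: 58.6
```

Call:
drive_tool(
  motion=[
    [-8, 0, 0, 0, 0, 0, 5],
    [-13, 0, 0, 0, 0, 0, 5],
    [-13, 0, 0, 0, 0, 0, 5],
    [-13, 0, 0, 0, 0, 0, 5],
  ],
)

```text
time: 29.85
ee_pos: [0.6, -0.1444, 0.2578]
ee_rot: [-0.0, 0.707, 0.707, 0.0]
wrist_force: [1.0, 0.5, -2.4]
finger_gap: 0.131
grasp_force: 58.6
```

```bash
python3 tray.py s2
```

```text
pose [ 0.6    -0.1443  0.2579] rows 1393 floor 1066
fit z=a*x+b [-0.0021  0.0054]
x range [-0.175 -0.041]
```

Call:
drive_tool(
  motion=[
    [0, 0, 0, 0, 0.05, 0, 5],
    [0, 0, 0, 0, 0.12, 0, 5],
    [0, 0, 0, 0, 0.2, 0, 5],
    [0, 0, 0, 0, 0.28, 0, 5],
    [0, 0, 0, 0, 0.35, 0, 5],
  ],
)

```text
time: 30.4
ee_pos: [0.6001, -0.1445, 0.2581]
ee_rot: [-0.124, 0.696, 0.696, 0.124]
wrist_force: [0.4, -0.2, -2.6]
finger_gap: 0.136
grasp_force: 58.7
```

Call:
drive_tool(
  motion=[
    [0, 0, 0, 0, 0.04, 0, 5],
    [0, 0, 0, 0, 0.06, 0, 5],
    [0, 0, 0, 0, 0.06, 0, 5],
    [0, 0, 0, 0, 0.06, 0, 5],
  ],
)

```text
time: 30.8
ee_pos: [0.6001, -0.1446, 0.258]
ee_rot: [-0.144, 0.692, 0.693, 0.144]
wrist_force: [0.1, 0.6, -2.8]
finger_gap: 0.133
grasp_force: 58.7
```

```bash
python3 tray.py s3; python3 -c "
from h import *
s=ctrl.get_state();print(s['q'],s['wrist_force'],s['ee_pos']);print(pose()[1].as_matrix()[:,2])"
```

```text
pose [ 0.6001 -0.1445  0.2581] rows 1106 floor 817
fit z=a*x+b [0.002  0.0045]
x range [-0.174 -0.041]
[-0.46613947  0.52992414  1.36509632  0.36611827  1.44766912 -0.54933612] [-0.39668256  0.45879456 -1.53690534] [ 0.60005658 -0.1444912   0.25806771]
[-3.62591303e-05  3.97733982e-01 -9.17500778e-01]
```

Call:
drive_tool(
  motion=[
    [-5, 0, -2, 0, 0.1, 0, 5],
    [-10, 0, -4, 0, 0.2, 0, 5],
    [-15, 0, -6, 0, 0.3, 0, 5],
    [-18, 0, -8, 0, 0.4, 0, 5],
    [-18, 0, -8, 0, 0.5, 0, 5],
  ],
)

```text
time: 31.35
ee_pos: [0.6002, -0.165, 0.2586]
ee_rot: [-0.311, 0.635, 0.635, 0.312]
wrist_force: [-0.7, 0.3, -2.1]
finger_gap: 0.127
grasp_force: 58.8
```

Call:
drive_tool(
  motion=[
    [0, 0, 0, 0, 0, 0, 5],
    [0, 0, 0, 0, 0, 0, 5],
    [0, 0, 0, 0, 0, 0, 5],
    [0, 0, 0, 0, 0, 0, 5],
    [0, 0, 0, 0, 0, 0, 5],
  ],
)

```text
time: 31.85
ee_pos: [0.6001, -0.1642, 0.2587]
ee_rot: [-0.31, 0.635, 0.636, 0.31]
wrist_force: [0.8, 0.1, -1.0]
finger_gap: 0.13
grasp_force: 58.8
```

```bash
python3 tray.py s4; python3 -c "
import cv2
f=cv2.imread('pics/s4.png')[60:260,140:420];cv2.imwrite('pics/s4c.png',cv2.resize(f,(784,560)))"
```

```text
pose [ 0.6001 -0.1643  0.2586] rows 356 floor 353
fit z=a*x+b [-0.2211 -0.0137]
x range [-0.177 -0.063]
```

View pics/s4c.png

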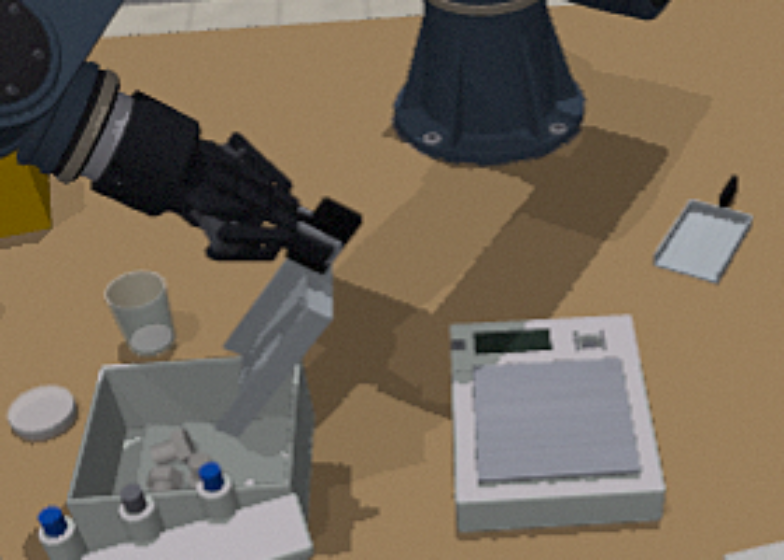

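The stoppers lie in the tub around crop (180,465), the tray looks empty and the pan is clear. Levelling the tray and measuring the pan.

Call:
drive_tool(
  motion=[
    [0, 0, 0, 0, -0.15, 0, 5],
    [0, 0, 0, 0, -0.3, 0, 5],
    [0, 0, 0, 0, -0.45, 0, 5],
    [0, 0, 0, 0, -0.6, 0, 5],
    [0, 0, 0, 0, -0.75, 0, 5],
  ],
)

```text
time: 32.4
ee_pos: [0.6003, -0.1648, 0.2594]
ee_rot: [-0.053, 0.705, 0.705, 0.055]
wrist_force: [-0.3, 0.3, -2.2]
finger_gap: 0.129
grasp_force: 58.8
```

Call:
drive_tool(
  motion=[
    [0, 0, 0, 0, -0.15, 0, 5],
    [0, 0, 0, 0, -0.159, 0, 5],
    [0, 0, 0, 0, -0.159, 0, 5],
    [0, 0, 0, 0, -0.159, 0, 5],
  ],
)

```text
time: 32.8
ee_pos: [0.5998, -0.1651, 0.2577]
ee_rot: [-0.002, 0.707, 0.707, 0.001]
wrist_force: [1.2, -1.1, -2.1]
finger_gap: 0.129
grasp_force: 58.8
```

```bash
python3 tray.py s5; python3 - <<'E'
from h import *
import pickle
d=pickle.load(open('sc.pkl','rb'));P=cloud(d);x,y,z=P[...,0],P[...,1],P[...,2]
m=(z>.0525)&(z<.059)&(abs(x-.61)<.1)&(abs(y)<.1);q=P[m]
print('pan',len(q),np.percentile(q,[1,99],axis=0).round(4),np.percentile(q,[1,99],axis=0).mean(0).round(4),cv2.minAreaRect(q[:,:2].astype('f4')*1000))
m=(abs(x-.6)<.075)&(abs(y+.313)<.085)&(z<.06)&(z>.012);q=P[m];print('tub contents',len(q),q.mean(0).round(3),q.max(0).round(3))
p,r=pose();print(p,r.as_matrix().round(3)); s=ctrl.get_state();print(s['wrist_force'])
t=grab('top');pickle.dump(t,open('t5.pkl','wb'));cv2.imwrite('pics/t5.png',cv2.resize(t['frame'][130:240,260:460],(800,440),interpolation=cv2.INTER_CUBIC))
E
```

```text
pose [ 0.5998 -0.1654  0.2576] rows 1301 floor 1301
fit z=a*x+b [-0.0028  0.008 ]
x range [-0.176 -0.041]
pan 2272 [[ 0.5363 -0.0675  0.053 ]
 [ 0.675   0.0703  0.0586]] [0.6056 0.0014 0.0558] ((604.2232666015625, 1.8840408325195312), (139.83265686035156, 143.9323272705078), 86.95508575439453)
tub contents 708 [ 0.564 -0.332  0.033] [ 0.675 -0.232  0.06 ]
[ 0.59976114 -0.16541125  0.25760671] [[ 0.001  1.    -0.001]
 [ 1.    -0.001  0.003]
 [ 0.003 -0.001 -1.   ]]
[ 0.42935176 -0.0682701  -1.05115139]
```

View pics/t5.png

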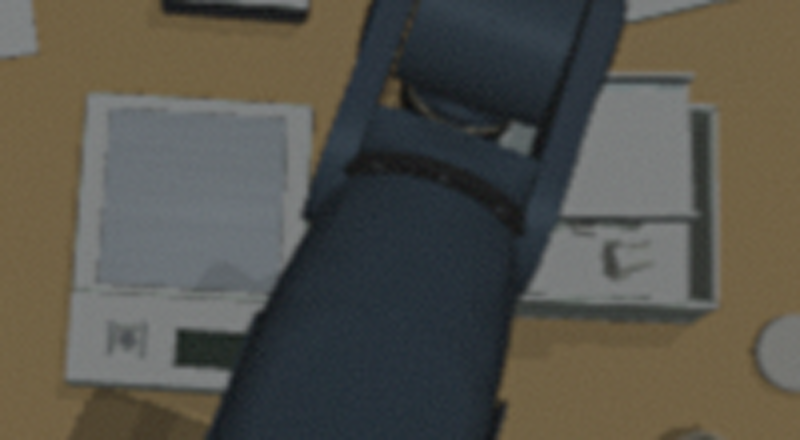

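Call:
drive_tool(
  motion=[
    [40, 0, 0, 0, 0, 0, 5],
    [85, 2, 0, 0, 0, 0, 5],
    [130, 3, 0, 0, 0, 0, 5],
    [175, 5, 0, 0, 0, 0, 5],
    [215, 6, 0, 0, 0, 0, 5],
  ],
)

```text
time: 33.4
ee_pos: [0.606, 0.0516, 0.258]
ee_rot: [-0.001, 0.708, 0.707, 0.001]
wrist_force: [0.7, -0.5, -0.4]
finger_gap: 0.131
grasp_force: 58.8
```

Call:
drive_tool(
  motion=[
    [35, 0, 0, 0, 0, 0, 5],
    [53, 0, 30, 0, 0, 0, 5],
    [53, 0, 80, 0, 0, 0, 5],
    [53, 0, 120, 0, 0, 0, 5],
    [53, 0, 150, 0, 0, 0, 5],
  ],
)

```text
time: 33.9
ee_pos: [0.6051, 0.1028, 0.1053]
ee_rot: [-0.002, 0.708, 0.707, -0.001]
wrist_force: [0.6, -0.7, -2.2]
finger_gap: 0.13
grasp_force: 58.7
```

Call:
drive_tool(
  motion=[
    [0, 0, 20, 0, 0, 0, 5],
    [0, 0, 25, 0, 0, 0, 5],
    [0, 0, 25, 0, 0, 0, 5],
    [0, 0, 25, 0, 0, 0, 5],
  ],
)

```text
time: 34.3
ee_pos: [0.6068, 0.1033, 0.0845]
ee_rot: [0.0, 0.707, 0.707, 0.001]
wrist_force: [0.2, 0.4, -1.1]
finger_gap: 0.13
grasp_force: 58.8
```

```bash
python3 tray.py s6; python3 -c "
from h import *
p,r=pose();print(p,totool(np.array([.606,.1035,.0665])-p),r.as_matrix().round(3)[2])"
```

```text
pose [0.6068 0.1034 0.0847] rows 1536 floor 1535
fit z=a*x+b [-0.1006  0.0024]
x range [-0.189 -0.042]
[0.60680406 0.10342206 0.08465977] [ 0.0527666  -0.84032058 18.15821446] [ 0.001  0.002 -1.   ]
```

Call:
drive_tool(
  motion=[
    [0, 0, 6, 0, 0, 0, 5],
    [0, 0, 12, 0, 0, 0, 5],
    [0, 0, 16, 0, 0, 0, 5],
    [0, 0, 17, 0, 0, 0, 5],
    [0, 0, 17, 0, 0, 0, 5],
  ],
)

```text
time: 34.85
ee_pos: [0.606, 0.1036, 0.0668]
ee_rot: [-0.0, 0.707, 0.707, 0.0]
wrist_force: [-2.8, -0.3, 7.0]
finger_gap: 0.128
grasp_force: 60.2
```

In contact at 7 N. Releasing and backing off.

Call:
drive_tool(
  motion=[
    [0, 0, 0, 0, 0, 0, 30],
    [0, 0, 0, 0, 0, 0, 40],
    [0, 0, 0, 0, 0, 0, 40],
    [0, 0, 0, 0, 0, 0, 40],
  ],
)

```text
time: 35.25
ee_pos: [0.6059, 0.1036, 0.0662]
ee_rot: [-0.0, 0.707, 0.707, 0.0]
wrist_force: [-0.2, 0.0, 0.6]
finger_gap: 0.467
grasp_force: 0.0
```

Call:
drive_tool(
  motion=[
    [0, 0, -30, 0, 0, 0, 40],
    [0, 0, -70, 0, 0, 0, 40],
    [0, 0, -110, 0, 0, 0, 40],
    [0, 0, -160, 0, 0, 0, 40],
    [0, 0, -200, 0, 0, 0, 40],
  ],
)

```text
time: 35.75
ee_pos: [0.6061, 0.1034, 0.2692]
ee_rot: [0.0, 0.707, 0.707, 0.001]
wrist_force: [0.2, -0.2, -0.6]
finger_gap: 0.471
grasp_force: 0.0
```

Call:
drive_tool(
  motion=[
    [0, -100, -50, 0, 0, 0, 40],
    [0, -200, -50, 0, 0, 0, 40],
    [0, -200, -50, 0, 0, 0, 40],
    [0, -200, -50, 0, 0, 0, 40],
    [0, -200, -50, 0, 0, 0, 40],
  ],
)

```text
time: 36.25
ee_pos: [0.4024, 0.1034, 0.3174]
ee_rot: [-0.0, 0.707, 0.707, 0.001]
wrist_force: [0.4, 0.7, 1.0]
finger_gap: 0.468
grasp_force: 0.0
```

```bash
python3 - <<'E'
from h import *
t=grab('top');s=grab('scene')
a=cv2.resize(t['frame'][140:240,190:450],(780,300),interpolation=cv2.INTER_CUBIC);b=cv2.resize(s['frame'][150:250,150:470],(780,244),interpolation=cv2.INTER_CUBIC)
cv2.imwrite('pics/fin.png',np.clip(np.vstack([a,b])*1.4,0,255).astype('uint8'))
for n,d in(('top',t),('scene',s)):
    P=cloud(d);x,y,z=P[...,0],P[...,1],P[...,2]
    q=P[(z>.073)&(z<.08)&(abs(x-.61)<.08)&(abs(y)<.082)];print(n,'tray walls',np.percentile(q,[1,99],axis=0).round(4).tolist())
    q=P[(z>.0545)&(z<.0615)&(abs(x-.606)<.04)&(y<.07)&(y>-.06)];A=np.c_[q[:,:2],np.ones(len(q))];print('floor plane',np.linalg.lstsq(A,q[:,2],rcond=None)[0].round(4),np.median(q[:,2]))
    q=P[(abs(x-.647)<.02)&(abs(y-.253)<.02)&(z>.085)&(z<.11)];print('stylus',q.mean(0).round(4),q.max(0).round(4))
E
```

```text
top tray walls [[0.5538, -0.072, 0.073], [0.6556, 0.0781, 0.0797]]
floor plane [-0.0008 -0.0018  0.0586] 0.058132702097505096
stylus [0.6456 0.2536 0.0938] [0.6538 0.2615 0.0985]
scene tray walls [[0.5548, -0.0704, 0.0731], [0.6571, 0.0776, 0.0796]]
floor plane [ 0.0021 -0.0001  0.0576] 0.0589083491702907
stylus [0.6502 0.2516 0.0935] [0.6561 0.2601 0.0974]
```

View pics/fin.png

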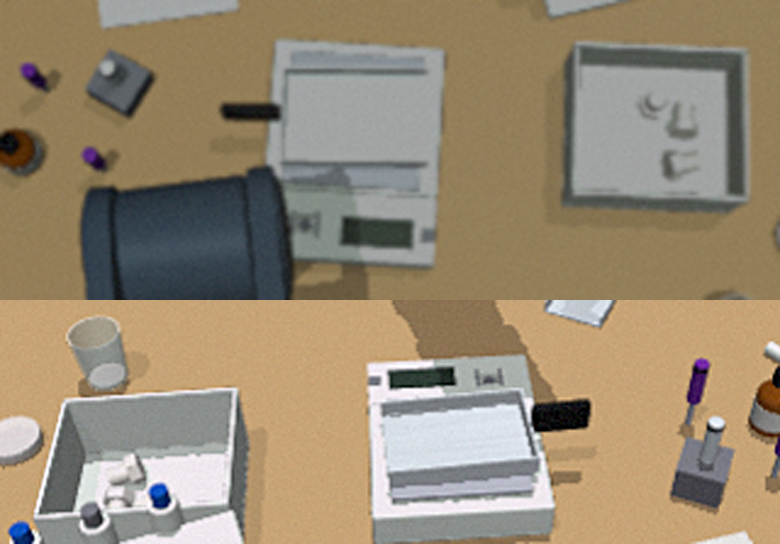

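The final view shows three stoppers in the tub at (652,105), (683,120) and (682,162). The tray is empty and flat on the middle of the pan at (355,117), and the stylus is in its stand at (110,70). Handing in.

```bash
python3 -c "
from station import ctrl
print(ctrl.hand_in())"
```

```text
the job is handed in; nothing more can be done
None
```

I handed the job in at about 36 s of robot time: zero button pressed to its stop, the three stoppers found weighed and tipped into the tub, the empty tray flat on the middle of the pan, the stylus back in its stand; the hand-in returned no verdict.

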